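Pack sample pots in a clip-lid tub

ROBOT

A 6-joint arm with a two-finger parallel gripper is mounted at the origin on the work surface. World frame = base frame: x ahead of the robot, y to its left, z up, the work surface at z = 0. Lengths are in m, angles in degrees, forces in N, time in s.
With the tool pointing down it reaches from about 0.3 to 0.75 m from the base axis. Payload 8.5 kg.
Tool frame: the origin (TCP) lies on the centre line of the jaws, within the pads' length; the fingertips stand 19 mm ahead of it and the grasp point (between the pads) is the TCP (env.tcp_to_tips is the z of the fingertips in the tool frame, in m); z points along the fingers, y is the line along which they close (so a half turn about z gives the same grasp; the last joint's range is limited). The gripper opens to 85 mm and grips with 20 to 120 N. Pads are 22 mm wide; open, the fingers measure 114 mm over their backs; the gripper's body (76 mm by 85 mm) begins 54 mm behind the grasp point. The pads swing forward as they close: fully open they stand 13 mm farther back than shut.
Start: joints at [-80.518, 21.807, 74.336, -0, 83.858, -12.336], TCP at [0.204, -0.511, 0.221] pointing down, gripper open.
Joint ranges: [-178.18, 178.18], [-50.72, 133.34], [12.68, 142.11], [-81.47, 261.47], [9.98, 163.14], [-165.26, 165.26]. Speed limits (degrees/s): [136.94, 136.94, 180, 180, 180, 180].

INTERFACE

Orientations are given as a 3x3 rotation matrix whose columns are the frame's x, y, z axes.
In Python, from rig import env gives the robot as it stands.
- The arm moves only by the tool servo_tool, never from a script. Its argument "steps" is a list of rows, each an object of numbers: "tx", "ty", "tz": the shift along the world's x, y, z in cm; "yaw": the turn about the world's z in degrees; "claw": the finger opening in cm, from 0 to 8.54. In form: [{"tx": .., "ty": .., "tz": .., "yaw": .., "claw": ..}, ...]. A call has 1 to 20 rows; each row shifts and turns the commanded pose from where the row before left it; what a row does not reach is not made up. A row lasts 1/10 s, in which the tool goes at most 50 mm and 8.59 degrees, less where a joint would pass 70% of its speed; a pose out of reach is approached as far as the arm can. A call with a gripper value outside its range is refused whole. The fingers move at their own pace and stop on an object; "newtons" is the grip in N (left out, the last holds). Time passes only in rows, so rows that do not move let the fingers close. It gives the time, the measured TCP pose, the force, the opening and the grip force at its end, in the units of the state.
- env.observe(): the state, without advancing time (a new reading comes with each control period).
- env.get_image(name): name is "side" or "top" or "wrist"; returns (picture, depth): 420x560x3 uint8, red, green, blue; 420x560 float32, m along the optical axis (not along the pixel's ray), 0 where there is no reading.
- env.camera_model(name): a dict with "fovy" (degrees; the focal length in pixels is half the picture's height over the tangent of half this angle, whatever the lens; pixels are square), "cx", "cy" (the principal point, pixels), "dist_coeffs" ([k1, k2, p1, p2, k3] as OpenCV has them; the pictures are not rectified), "T" (4x4, takes a point from camera to world coordinates). Camera axes: x right, y down, z forward; pixel columns grow to the right and rows downward; lengths in m; the calibration is good to about 2 mm. A picture is of the moment at which its call begins: read the wrist's pose just before it. camera_model takes no time and is no camera call; for the wrist camera it gives the pose at the moment of the call.
- env.close_job(): hands the job in; it is judged then, once.
The state is a dict: "time_s": time; "q": joint angles; "qvel": joint speeds; "joint_efforts": joint torques, N m; "position": TCP position; "tool_rot": TCP orientation; "ft_force": force on the tool from outside, world axes, zero at the start; "wrist_torque": the same for the moment, N m; "grip_width": finger opening in m; "gripper_force": force on a finger pad.
Only numpy, scipy, OpenCV 4.12 (cv2) and the standard library are available. Lean on these libraries where they do the work, as an engineer would, in place of code of your own. Each camera call takes 0.05 s, during which the arm holds its last target. There are 200 camera calls.

TASK

Pack this batch for the courier: stand every sample pot on the desk upright in the deep clear tub, in a row between its two floor rails, lowering each one gently to the bottom rather than dropping it. When all of them are in, put the lid on the tub and press it down until it is fully home and both end clips have snapped over it. Leave the other things on the desk where they are.

Things in the scene. Friction and masses are not known exactly. Their poses are not given: they have to be found in the camera images.
- tub: Deep clear tub, grey rim, fixed to the desk in a black frame (300 x 131 mm, 12 mm high). Outside 258 x 118 mm, 92 mm high; walls and floor 4 mm, so inside 250 x 110 mm, 88 mm deep. Origin at the centre of its underside, on the desk; x along its length, y across, z up. Five pots fit in one row along its length, with room for gripper fingers across.
- tub_mouth (a point): Centre of the tub's mouth, level with its rim, 92 mm above the desk. On the tub's floor two low rails (10 mm high, 3 mm thick) run along its whole length, inner faces 28 mm either side of the middle: the pots stand between them in one row. The sprung end clips stand up to 111 mm above the desk.
- lid: White lid, at first flat on the desk, ridge up, about 160 g. Plate 262 x 124 x 4 mm, underside 6 mm and top 10 mm above the origin; below it a skirt 244 x 104 mm, 6 mm deep, enters the tub's mouth with 3 mm play each side. Origin at the centre of the skirt's lower edge, x along the length, z up. Either way round fits. Fully home, the plate lies on the rim, lid origin 86 mm above tub origin.
- lid_grip (a point): Middle of the lid's grip ridge, 36 mm above the lid's origin. The ridge is 90 mm long (along the lid's x), 18 mm wide and runs from 10 to 44 mm above the lid's origin.
- lid_end_a (a point): Pressing place, a grey patch on the lid's top at its +x end, 105 mm from the centre. Laid on the tub, the lid first rests on the sloping noses of the two end clips; each end needs about 5 to 15 N downward until the clip gives way and springs back over the plate.
- lid_end_b (a point): The same at the lid's -x end.
- clip_a (a joint): Sprung grey clip, 60 mm wide, across the middle of the tub's +x end: 0 m when sprung in, up to 0.009 when pushed outward by the lid's edge; 1.5 N at rest plus 300 N/m; returns by itself. Its hook's underside is 97 mm above the desk, its tip 126 mm from the tub's centre; above the hook its nose slopes up and outward.
- clip_b (a joint): The same clip at the tub's -x end.
- pot1: Rounded closed sample pot, white with a grey band, 46 mm diameter, 64 mm tall, straight-sided from 6 to 46 mm up, domed above, flat weighted 41 mm foot, about 90 g. Starts standing on the desk. Three to five of the five pots are present (None if absent, or while held). Origin at the centre of its underside, z up through the dome.
- pot2: Rounded closed sample pot, white with a grey band, 46 mm diameter, 64 mm tall, straight-sided from 6 to 46 mm up, domed above, flat weighted 41 mm foot, about 90 g. Starts standing on the desk. Three to five of the five pots are present (None if absent, or while held). Origin at the centre of its underside, z up through the dome.
- pot3: Rounded closed sample pot, white with a grey band, 46 mm diameter, 64 mm tall, straight-sided from 6 to 46 mm up, domed above, flat weighted 41 mm foot, about 90 g. Starts standing on the desk. Three to five of the five pots are present (None if absent, or while held). Origin at the centre of its underside, z up through the dome.
- pot4: Rounded closed sample pot, white with a grey band, 46 mm diameter, 64 mm tall, straight-sided from 6 to 46 mm up, domed above, flat weighted 41 mm foot, about 90 g. Starts standing on the desk. Three to five of the five pots are present (None if absent, or while held). Origin at the centre of its underside, z up through the dome.
- pot5: Rounded closed sample pot, white with a grey band, 46 mm diameter, 64 mm tall, straight-sided from 6 to 46 mm up, domed above, flat weighted 41 mm foot, about 90 g. Starts standing on the desk. Three to five of the five pots are present (None if absent, or while held). Origin at the centre of its underside, z up through the dome.
- tape_roll: Bystander: roll of clear tape lying flat, 90 mm across, 48 mm high; origin under its centre.
- label_roll: Bystander: upright paper label roll, 70 mm across, 75 mm high; origin under its centre.
- label_roll2: Bystander: smaller label roll, 60 mm across, 55 mm high; origin under its centre.
- stapler: Bystander: black stapler, 130 x 34 mm, 44 mm high, lying along its x; origin under its centre.
- gel_bottle: Bystander: clear upright bottle, 64 mm across, 150 mm high; origin under its centre.
Mind the look-alikes: they are no part of the job. Leave any orange or pink look-alike of the pot1 alone.

How it is judged (in metres and radians):
On the way, in this order (a step that is already met when the one before it is completed fails the run):
1. every pot present stands upright on the tub's floor between the rails, at rest, let go, with the lid not yet on (x of pot1 in the frame of tub between -0.108 and 0.108 m and y of pot1 in the frame of tub between -0.012 and 0.012 m and z of pot1 in the frame of tub between 0 and 0.012 m and angle between each of pot1, pot2, pot3, pot4, pot5's own z axis and vertical below 0.2 rad and x of pot2 in the frame of tub between -0.108 and 0.108 m and y of pot2 in the frame of tub between -0.012 and 0.012 m and z of pot2 in the frame of tub between 0 and 0.012 m and x of pot3 in the frame of tub between -0.108 and 0.108 m and y of pot3 in the frame of tub between -0.012 and 0.012 m and z of pot3 in the frame of tub between 0 and 0.012 m and x of pot4 in the frame of tub between -0.108 and 0.108 m and y of pot4 in the frame of tub between -0.012 and 0.012 m and z of pot4 in the frame of tub between 0 and 0.012 m and x of pot5 in the frame of tub between -0.108 and 0.108 m and y of pot5 in the frame of tub between -0.012 and 0.012 m and z of pot5 in the frame of tub between 0 and 0.012 m and linear speed of each of pot1, pot2, pot3, pot4, pot5 below 0.03 m/s and contact force between each of pot1, pot2, pot3, pot4, pot5 and the fingers below 0.1 N and horizontal distance between lid and tub above 0.1 m), for 0.2 s.
2. the lid is fully home with both clips snapped over it (z of lid in the frame of tub between 0.083 and 0.0885 m and angle between lid's own z axis and vertical below 0.02 rad and angle between the x axis of lid and the x axis of tub, either way round below 0.06 rad and horizontal distance between lid and tub below 0.006 m and value of joint each of clip_a, clip_b below 0.0015 m), for 0.2 s.
At the end, for the whole second after the job is handed in: Every pot present stands upright (0.2 rad) on the tub's floor, origin under 12 mm above the tub's underside; the lid is level (0.02 rad), within 6 mm and 0.06 rad of the tub's centre and axis, its origin under 88.5 mm up; both clips are back to under 1.5 mm; all at rest (all of step 2 and x of pot1 in the frame of tub between -0.108 and 0.108 m and y of pot1 in the frame of tub between -0.012 and 0.012 m and z of pot1 in the frame of tub between 0 and 0.012 m and angle between each of pot1, pot2, pot3, pot4, pot5's own z axis and vertical below 0.2 rad and x of pot2 in the frame of tub between -0.108 and 0.108 m and y of pot2 in the frame of tub between -0.012 and 0.012 m and z of pot2 in the frame of tub between 0 and 0.012 m and x of pot3 in the frame of tub between -0.108 and 0.108 m and y of pot3 in the frame of tub between -0.012 and 0.012 m and z of pot3 in the frame of tub between 0 and 0.012 m and x of pot4 in the frame of tub between -0.108 and 0.108 m and y of pot4 in the frame of tub between -0.012 and 0.012 m and z of pot4 in the frame of tub between 0 and 0.012 m and x of pot5 in the frame of tub between -0.108 and 0.108 m and y of pot5 in the frame of tub between -0.012 and 0.012 m and z of pot5 in the frame of tub between 0 and 0.012 m and linear speed of each of pot1, pot2, pot3, pot4, pot5 below 0.03 m/s and linear speed of lid below 0.02 m/s); the robot touches nothing.
It fails at once if a pot is dropped into the tub: it falls free inside it at over 0.55 m/s (a drop of some 15 mm) ((horizontal distance between pot1 and tub below 0.12 m and z of pot1 in the frame of tub below 0.08 m and linear speed of pot1 above 0.55 m/s and contact force between pot1 and the fingers below 0.05 N and contact force between pot1 and tub below 0.05 N) or (horizontal distance between pot2 and tub below 0.12 m and z of pot2 in the frame of tub below 0.08 m and linear speed of pot2 above 0.55 m/s and contact force between pot2 and the fingers below 0.05 N and contact force between pot2 and tub below 0.05 N) or (horizontal distance between pot3 and tub below 0.12 m and z of pot3 in the frame of tub below 0.08 m and linear speed of pot3 above 0.55 m/s and contact force between pot3 and the fingers below 0.05 N and contact force between pot3 and tub below 0.05 N) or (horizontal distance between pot4 and tub below 0.12 m and z of pot4 in the frame of tub below 0.08 m and linear speed of pot4 above 0.55 m/s and contact force between pot4 and the fingers below 0.05 N and contact force between pot4 and tub below 0.05 N) or (horizontal distance between pot5 and tub below 0.12 m and z of pot5 in the frame of tub below 0.08 m and linear speed of pot5 above 0.55 m/s and contact force between pot5 and the fingers below 0.05 N and contact force between pot5 and tub below 0.05 N)).
It fails at once if a pot is pressed hard against the tub (over 30 N) (contact force between any of pot1, pot2, pot3, pot4, pot5 and tub above 30 N).
It fails at once if a bystander is shifted by more than 40 mm or tipped over (distance of any of tape_roll, label_roll, label_roll2, stapler, gel_bottle from where it was at the start of the episode above 0.04 m or angle between any of tape_roll, label_roll, label_roll2, stapler, gel_bottle's own z axis and vertical above 0.5 rad).
Of pot1, pot2, pot3, pot4, pot5 only 3 to 5 are there at a start; the rules pass over those that are not, and their reading is None.
At some moment in a run one of pot1, pot2, pot3, pot4, pot5, lid may be knocked a few centimetres aside while the robot is not near it.
It also fails if it takes over 210 s, if anything falls off the work surface, if the arm or the gripper's body presses on something with over 40 N, if the wrist force passes 120 N, or if a joint passes its speed limit or range.

## Working session

There is one attempt and no reset: what is moved stays moved. The work goes in short steps, Python scripts to look and compute and a tool call to move; the robot and the scene stay as the last step left them, time stands still between calls to the robot, and variables do not carry over. Pictures are saved under pics/ and viewed, at most 14 in all, crops included, and the job is handed in when it is done.

Besides the shell and the picture viewer there is one more tool, called after ">>>" as name(argument=value, ...) on one line, values as JSON. servo_tool: Moves the arm, as the interface text tells. Its arguments: {"type":"object","properties":{"steps":{"type":"array"},"newtons":{"type":"number"}},"required":["steps"]}

```bash
ls; mkdir -p pics; cat > h.py <<'E'
import numpy as np, cv2
from rig import env
def grab(name):
    m=env.camera_model(name); im,d=env.get_image(name); return im,d,m
def cloud(d,m):
    h,w=d.shape; f=h/2/np.tan(np.radians(m["fovy"])/2)
    K=np.array([[f,0,m["cx"]],[0,f,m["cy"]],[0,0,1]])
    v,u=np.mgrid[0:h,0:w]
    p=cv2.undistortPoints(np.stack([u,v],-1).reshape(-1,1,2).astype(np.float64),K,np.array(m["dist_coeffs"],float)).reshape(h,w,2)
    P=np.dstack([p*d[...,None],d]); T=np.array(m["T"])
    return P@T[:3,:3].T+T[:3,3]
def save(n,im): cv2.imwrite(n,im[...,::-1])
E
python3 - <<'E'
from h import *
o=env.observe(); print(o)
for n in("top","side"):
    im,d,m=grab(n); save(f"pics/{n}0.png",im); np.savez(f"{n}0.npz",im=im,P=cloud(d,m),d=d); print(n,np.round(m["T"],3).tolist(),m["fovy"])
E
```

```text
pics
{'time_s': 0.0, 'q': array([-8.05154184e+01,  2.18409305e+01,  7.43872082e+01,  6.76220234e-04,
        8.38600312e+01, -1.23361260e+01]), 'qvel': array([ 0.11195692, -0.04734459, -0.00688672, -0.00266754, -0.02403127,
        0.04295036]), 'joint_efforts': array([ 2.54588937e-03, -4.48460519e+01, -2.31274438e+01, -2.85973528e-05,
        4.80211238e-03, -2.54265665e-06]), 'position': array([ 0.20437839, -0.51025775,  0.21999792]), 'tool_rot': array([[ 9.28352062e-01,  3.71702019e-01, -2.42001641e-04],
       [ 3.71701942e-01, -9.28350880e-01,  1.51975188e-03],
       [ 3.40232406e-04, -1.50081727e-03, -9.99998816e-01]]), 'ft_force': array([ 0.22501149, -0.09100881, -0.24829437]), 'wrist_torque': array([0.00552773, 0.02531932, 0.0849043 ]), 'gripper_force': 0.0, 'grip_width': 0.0854514044103609}
top [[-0.024, -0.988, 0.152, 0.348], [-1.0, 0.025, 0.005, -0.0], [-0.008, -0.151, -0.988, 1.83], [0.0, 0.0, 0.0, 1.0]] 44.06859182279967
side [[0.996, -0.067, 0.06, 0.517], [-0.09, -0.711, 0.697, -0.935], [-0.004, -0.7, -0.714, 1.047], [0.0, 0.0, 0.0, 1.0]] 47.634390987449024
```

View pics/top0.png

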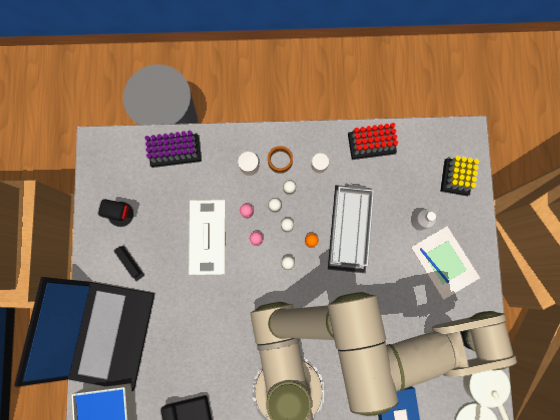

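View pics/side0.png

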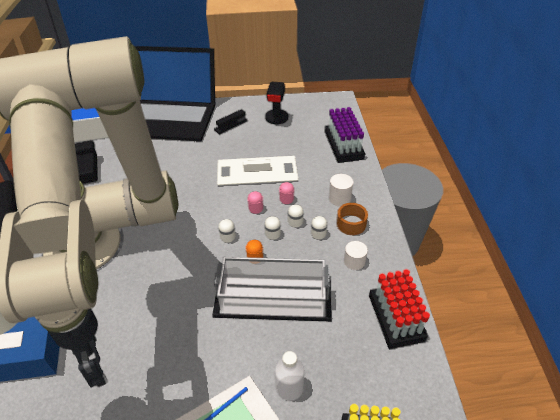

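The top view shows four white pots at about (289,187), (275,205), (287,225) and (288,262). The pink pots are at (247,210) and (256,238), and the orange one at (311,240). The lid is at (207,237) and the tub at (350,228). Next I'll measure these.

```bash
python3 - <<'E'
from h import *
z=np.load("top0.npz"); P=z["P"]; im=z["im"]
m=((P[...,2]>0.035)&(P[...,2]<0.08)&(z["d"]>0)).astype(np.uint8)
m[:, :180]=0; m[:,330:]=0; m[:140]=0; m[290:]=0
n,l,s,c=cv2.connectedComponentsWithStats(m)
for i in range(1,n):
    if s[i,4]>20:
        q=P[l==i]; t=q[q[:,2]>q[:,2].max()-0.02]
        print(np.round(c[i]),s[i,4],"mean",np.round(t.mean(0),3),"max z",q[:,2].max().round(3),"mid",np.round((q.min(0)+q.max(0))/2,3),im[l==i].mean(0).astype(int))
# lid plate
def rect(mask,name):
    n,l,s,c=cv2.connectedComponentsWithStats(mask.astype(np.uint8)); i=1+np.argmax(s[1:,4])
    q=P[l==i][:,:2].astype(np.float32)*1000
    print(name,cv2.minAreaRect(q),P[l==i][:,2].mean())
u=np.arange(560)[None,:]; v=np.arange(420)[:,None]
lw=(im.min(2)>170)&(u>180)&(u<232)&(v>190)&(v<285)
rect(lw,"lid")
rect((P[...,2]>.015)&(u>180)&(u<232)&(v>190)&(v<285),"ridge")
reg=(u>320)&(u<380)&(v>175)&(v<282)
rect(reg&(P[...,2]>.08)&(P[...,2]<.13),"rim")
rect(reg&(im.max(2)<50),"frame")
# stats around tub
print("zhist",np.histogram(P[...,2][np.broadcast_to(reg,m.shape)],bins=[-.01,.003,.008,.015,.03,.06,.085,.1,.12])[0])
E
```

```text
[280. 159.] 210 mean [0.797 0.008 0.048] max z 0.059 mid [0.798 0.008 0.047] [154  88  33]
[189. 156.] 49 mean [0.812 0.326 0.069] max z 0.08 mid [0.812 0.328 0.057] [68 70 68]
[248. 163.] 319 mean [0.782 0.12  0.074] max z 0.08 mid [0.782 0.12  0.058] [225 217 208]
[320. 162.] 240 mean [ 0.78  -0.132  0.055] max z 0.066 mid [ 0.781 -0.132  0.051] [235 227 217]
[289. 187.] 141 mean [ 0.693 -0.021  0.06 ] max z 0.07 mid [ 0.695 -0.021  0.053] [210 204 191]
[274. 204.] 143 mean [0.631 0.032 0.06 ] max z 0.073 mid [0.632 0.031 0.054] [208 202 189]
[246. 210.] 145 mean [0.614 0.131 0.061] max z 0.071 mid [0.614 0.131 0.054] [219 120 146]
[287. 225.] 148 mean [ 0.561 -0.01   0.06 ] max z 0.072 mid [ 0.561 -0.01   0.053] [208 203 190]
[205. 236.] 148 mean [0.53  0.273 0.045] max z 0.06 mid [0.529 0.273 0.048] [224 224 213]
[256. 238.] 144 mean [0.516 0.099 0.061] max z 0.072 mid [0.517 0.1   0.056] [219 121 147]
[312. 240.] 146 mean [ 0.505 -0.092  0.06 ] max z 0.073 mid [ 0.505 -0.093  0.054] [221 112  10]
[288. 263.] 149 mean [ 0.43  -0.009  0.06 ] max z 0.07 mid [ 0.431 -0.009  0.054] [211 205 193]
lid ((525.1162719726562, 175.47592163085938), (369.7297058105469, 334.36871337890625), 87.00326538085938) 0.01810101142751513
ridge ((439.12109375, 167.0189208984375), (370.6402587890625, 87.11134338378906), 48.34624099731445) 0.047413398961566364
rim ((546.0518798828125, -231.4622802734375), (122.42181396484375, 289.215087890625), 82.62709045410156) 0.0943344483905451
frame ((409.29296875, -211.08892822265625), (127.34529113769531, 22.075958251953125), 80.74695587158203) 0.023025212297467894
zhist [3009 1352  685  231  206  159  407  125]
```

```bash
python3 - <<'E'
from h import *
z=np.load("top0.npz"); P=z["P"]; im=z["im"]; ok=z["d"]>0
u=np.arange(560)[None,:]; v=np.arange(420)[:,None]
def rect(mask,name):
    mask=mask&ok
    n,l,s,c=cv2.connectedComponentsWithStats(mask.astype(np.uint8)); i=1+np.argmax(s[1:,4])
    p=P[l==i]; print(name,cv2.minAreaRect(p[:,:2].astype(np.float32)*1000),p[:,2].mean(),"med",np.median(p,0).round(3),s[i,4])
lr=(u>180)&(u<234)&(v>190)&(v<285)
rect(lr&(im.min(2)>180),"lid")
rect(lr&(P[...,2]>.02)&(P[...,2]<.07),"ridge")
reg=(u>320)&(u<380)&(v>175)&(v<282)
rect(reg&(P[...,2]>.08)&(P[...,2]<.13),"rim")
# dark frame: plane z~.012
rect(reg&(im.max(2)<60),"frame")
# side
z=np.load("side0.npz"); P=z["P"]; im=z["im"]; ok=z["d"]>0
reg=(u>205)&(u<340)&(v>245)&(v<325)
rect(reg&(P[...,2]>.085)&(P[...,2]<.098)&(P[...,1]<-.1),"rimside")
lr=(u>205)&(u<305)&(v>145)&(v<190)
rect(lr&(P[...,2]<.02)&(P[...,2]>.005)&(im.min(2)>150),"lidside")
rect(lr&(P[...,2]>.04)&(P[...,2]<.05),"ridgeside")
E
```

```text
lid ((532.6019287109375, 276.4578857421875), (130.48020935058594, 268.1708679199219), 89.51040649414062) 0.011366140226134575 med [0.528 0.274 0.01 ] 2445
ridge ((529.2462158203125, 272.3083801269531), (90.0191421508789, 25.18999481201172), 4.677835941314697) 0.04158529455760986 med [0.529 0.271 0.043] 168
rim ((546.0518798828125, -231.4622802734375), (122.42181396484375, 289.215087890625), 82.62709045410156) 0.0943344483905451 med [ 0.55  -0.231  0.093] 580
frame ((449.1851806640625, -216.5706329345703), (127.63410949707031, 100.42576599121094), 82.63526916503906) 0.02207523292362425 med [ 0.407 -0.195  0.012] 168
rimside ((545.6548461914062, -232.4613037109375), (127.8594741821289, 262.4657287597656), 82.42057037353516) 0.0911451784820741 med [ 0.543 -0.249  0.091] 914
lidside ((532.3843383789062, 275.0053405761719), (268.6521301269531, 142.59823608398438), 0.01451821718364954) 0.011325400748554513 med [0.526 0.256 0.011] 1502
ridgeside ((530.0178833007812, 270.7181701660156), (24.17342758178711, 85.58060455322266), 88.17290496826172) 0.04470387927211655 med [0.533 0.269 0.045] 109
```

>>> servo_tool(steps=[{"tx": 1.4, "ty": 3.1, "yaw": -1.8, "claw": 8.5}, {"tx": 1.4, "ty": 3.1, "yaw": -1.8}, {"tx": 1.4, "ty": 3.1, "yaw": -1.8}, {"tx": 1.4, "ty": 3.1, "yaw": -1.8}, {"tx": 1.4, "ty": 3.1, "yaw": -1.8}, {"tx": 1.4, "ty": 3.1, "yaw": -1.8}, {"tx": 1.4, "ty": 3.1, "yaw": -1.8}, {"tx": 1.4, "ty": 3.1, "yaw": -1.8}, {"tx": 1.4, "ty": 3.1, "yaw": -1.8}, {"tx": 1.4, "ty": 3.1, "yaw": -1.8}, {"tx": 1.4, "ty": 3.1, "yaw": -1.8}, {"tx": 1.4, "ty": 3.1, "yaw": -1.8}, {"tx": 1.4, "ty": 3.1, "yaw": -1.8}, {"tx": 1.4, "ty": 3.1, "yaw": -1.8}, {"tx": 1.4, "ty": 3.1, "yaw": -1.8}, {"tx": 1.4, "ty": 3.1, "yaw": -1.8}, {}, {}])

```text
invalid input at $.steps[0]: expected keys tx, ty, tz, yaw, claw
```

>>> servo_tool(steps=[{"tx": 1.4, "ty": 3.1, "tz": 0, "yaw": -1.8, "claw": 8.5}, {"tx": 1.4, "ty": 3.1, "tz": 0, "yaw": -1.8, "claw": 8.5}, {"tx": 1.4, "ty": 3.1, "tz": 0, "yaw": -1.8, "claw": 8.5}, {"tx": 1.4, "ty": 3.1, "tz": 0, "yaw": -1.8, "claw": 8.5}, {"tx": 1.4, "ty": 3.1, "tz": 0, "yaw": -1.8, "claw": 8.5}, {"tx": 1.4, "ty": 3.1, "tz": 0, "yaw": -1.8, "claw": 8.5}, {"tx": 1.4, "ty": 3.1, "tz": 0, "yaw": -1.8, "claw": 8.5}, {"tx": 1.4, "ty": 3.1, "tz": 0, "yaw": -1.8, "claw": 8.5}, {"tx": 1.4, "ty": 3.1, "tz": 0, "yaw": -1.8, "claw": 8.5}, {"tx": 1.4, "ty": 3.1, "tz": 0, "yaw": -1.8, "claw": 8.5}, {"tx": 1.4, "ty": 3.1, "tz": 0, "yaw": -1.8, "claw": 8.5}, {"tx": 1.4, "ty": 3.1, "tz": 0, "yaw": -1.8, "claw": 8.5}, {"tx": 1.4, "ty": 3.1, "tz": 0, "yaw": -1.8, "claw": 8.5}, {"tx": 1.4, "ty": 3.1, "tz": 0, "yaw": -1.8, "claw": 8.5}, {"tx": 1.4, "ty": 3.1, "tz": 0, "yaw": -1.8, "claw": 8.5}, {"tx": 1.4, "ty": 3.1, "tz": 0, "yaw": -1.8, "claw": 8.5}, {"tx": 0, "ty": 0, "tz": 0, "yaw": 0, "claw": 8.5}, {"tx": 0, "ty": 0, "tz": 0, "yaw": 0, "claw": 8.5}])

```text
time_s: 1.9
position: [0.4282, -0.0143, 0.2203]
tool_rot: [[0.993, -0.12, -0.001], [-0.12, -0.993, -0.0], [-0.001, 0.0, -1.0]]
ft_force: [-0.4, 0.2, -0.1]
grip_width: 0.0857
gripper_force: 0.0
```

```bash
cat >> h.py <<'E'
TUB=np.array([0.546,-0.232]); TA=np.radians(-7.5)
def circ(p):
    # algebraic circle fit of xy outline of points at band height
    A=np.c_[2*p[:,:2],np.ones(len(p))]; s=np.linalg.lstsq(A,(p[:,:2]**2).sum(1),rcond=None)[0]
    return s[:2],np.sqrt(s[2]+s[:2]@s[:2])
def pots(cam,pic=None,zoff=0.0):
    im,d,m=grab(cam); P=cloud(d,m)
    if pic: save(pic,im)
    k=((P[...,2]>0.045+zoff)&(P[...,2]<0.08+zoff)&(d>0)).astype(np.uint8)
    n,l,s,c=cv2.connectedComponentsWithStats(k); out=[]
    for i in range(1,n):
        q=P[l==i]; g=im[l==i].mean(0)
        if len(q)<60 or np.ptp(q[:,0])>.06 or np.ptp(q[:,1])>.06 or g.max()-g.min()>40 or g.min()<110: continue
        # sphere-like dome: least squares sphere
        A=np.c_[2*q,np.ones(len(q))]; x=np.linalg.lstsq(A,(q**2).sum(1),rcond=None)[0]
        out.append((c[i].round().tolist(),len(q),q[:,:2].mean(0).round(4).tolist(),x[:3].round(4).tolist()))
    return out
E
python3 - <<'E'
from h import *
print(env.observe()["position"])
for r in pots("wrist","pics/w1.png"): print(r)
print()
for r in pots("top"): print(r)
E
```

```text
[ 0.42822543 -0.0142597   0.22034431]
([209.0, 8.0], 703, [0.618, 0.0308], [0.6326, 0.0307, 0.0444])
([260.0, 65.0], 1783, [0.5602, -0.0117], [0.5624, -0.0112, 0.041])
([275.0, 189.0], 1312, [0.4341, -0.0106], [0.4313, -0.0101, 0.0412])

([289.0, 187.0], 131, [0.6925, -0.0215], [0.6938, -0.0213, 0.0516])
([274.0, 204.0], 137, [0.631, 0.0314], [0.6322, 0.0312, 0.0489])
([287.0, 224.0], 135, [0.561, -0.0098], [0.5615, -0.0099, 0.0495])
```

View pics/w1.png

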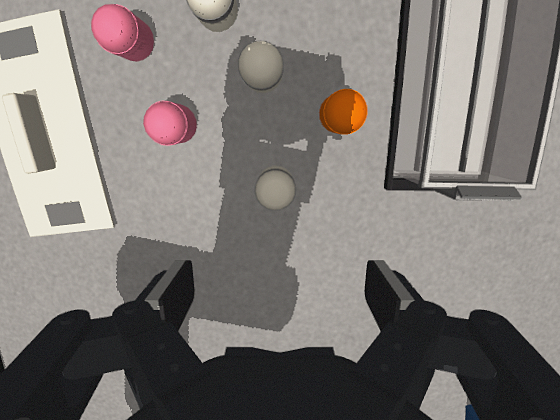

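The wrist view shows the target pot at (275,189), between and ahead of the open fingers. That agrees with the top view, so I'll descend and grip it.

>>> servo_tool(newtons=25, steps=[{"tx": 0.3, "ty": 0.4, "tz": -2, "yaw": 0, "claw": 8.0}, {"tx": 0, "ty": 0, "tz": -3, "yaw": 0, "claw": 8.0}, {"tx": 0, "ty": 0, "tz": -3, "yaw": 0, "claw": 8.0}, {"tx": 0, "ty": 0, "tz": -3, "yaw": 0, "claw": 8.0}, {"tx": 0, "ty": 0, "tz": -3, "yaw": 0, "claw": 8.0}, {"tx": 0, "ty": 0, "tz": -2, "yaw": 0, "claw": 8.0}, {"tx": 0, "ty": 0, "tz": -1.8, "yaw": 0, "claw": 8.0}, {"tx": 0, "ty": 0, "tz": 0, "yaw": 0, "claw": 8.0}, {"tx": 0, "ty": 0, "tz": 0, "yaw": 0, "claw": 4.0}, {"tx": 0, "ty": 0, "tz": 0, "yaw": 0, "claw": 4.0}, {"tx": 0, "ty": 0, "tz": 0, "yaw": 0, "claw": 4.0}, {"tx": 0, "ty": 0, "tz": 0, "yaw": 0, "claw": 4.0}, {"tx": 0, "ty": 0, "tz": 0, "yaw": 0, "claw": 4.0}, {"tx": 0, "ty": 0, "tz": 0, "yaw": 0, "claw": 4.0}])

```text
time_s: 3.4
position: [0.4319, -0.0105, 0.0432]
tool_rot: [[0.993, -0.121, 0.002], [-0.121, -0.993, -0.0], [0.002, -0.0, -1.0]]
ft_force: [0.7, 2.0, 6.3]
grip_width: 0.0401
gripper_force: 4.6
```

The opening is 40 mm and there is an upward force, so the pads are on the dome. I'll open, go lower and grip again.

>>> servo_tool(newtons=25, steps=[{"tx": 0, "ty": 0, "tz": 0, "yaw": 0, "claw": 7.5}, {"tx": 0, "ty": 0, "tz": 0, "yaw": 0, "claw": 7.5}, {"tx": 0, "ty": 0, "tz": -0.6, "yaw": 0, "claw": 7.5}, {"tx": 0, "ty": 0, "tz": -0.6, "yaw": 0, "claw": 7.5}, {"tx": 0, "ty": 0, "tz": 0, "yaw": 0, "claw": 7.5}, {"tx": 0, "ty": 0, "tz": 0, "yaw": 0, "claw": 3.0}, {"tx": 0, "ty": 0, "tz": 0, "yaw": 0, "claw": 3.0}, {"tx": 0, "ty": 0, "tz": 0, "yaw": 0, "claw": 3.0}, {"tx": 0, "ty": 0, "tz": 0, "yaw": 0, "claw": 3.0}, {"tx": 0, "ty": 0, "tz": 0, "yaw": 0, "claw": 3.0}, {"tx": 0, "ty": 0, "tz": 0, "yaw": 0, "claw": 3.0}])

```text
time_s: 4.5
position: [0.4316, -0.0106, 0.0308]
tool_rot: [[0.993, -0.122, 0.001], [-0.122, -0.993, -0.0], [0.001, 0.0, -1.0]]
ft_force: [0.2, 0.5, 4.9]
grip_width: 0.0438
gripper_force: 25.4
```

>>> servo_tool(newtons=30, steps=[{"tx": 0, "ty": 0, "tz": 0.5, "yaw": 0, "claw": 3.0}, {"tx": 0, "ty": 0, "tz": 1, "yaw": 0, "claw": 3.0}, {"tx": 0, "ty": 0, "tz": 2, "yaw": 0, "claw": 3.0}, {"tx": 0, "ty": 0, "tz": 3, "yaw": 0, "claw": 3.0}, {"tx": 0, "ty": 0, "tz": 4, "yaw": 0, "claw": 3.0}, {"tx": 0, "ty": 0, "tz": 4, "yaw": 0, "claw": 3.0}, {"tx": 0, "ty": 0, "tz": 2, "yaw": 0, "claw": 3.0}, {"tx": 0, "ty": 0, "tz": 0, "yaw": 0, "claw": 3.0}, {"tx": 0, "ty": 0, "tz": 0, "yaw": 0, "claw": 3.0}])

```text
time_s: 5.4
position: [0.4309, -0.0105, 0.1954]
tool_rot: [[0.993, -0.122, -0.0], [-0.122, -0.993, 0.0], [-0.0, -0.0, -1.0]]
ft_force: [0.2, 0.9, -1.8]
grip_width: 0.0439
gripper_force: 30.9
```

```bash
python3 - <<'E'
from h import *
im,d,m=grab("side"); save("pics/s1.png",cv2.resize(im[100:340,100:420],(800,600)))
print(env.observe()["gripper_force"])
E
```

```text
30.919625235255808
```

View pics/s1.png

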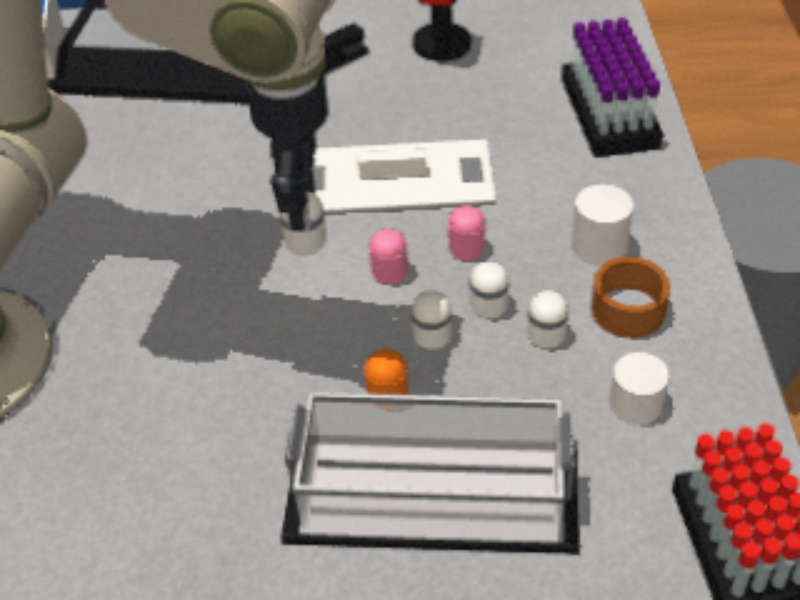

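The pot is held upright, at about (303,225) in the crop. Next I need how far its bottom sits below the TCP, and the slot targets.

```bash
python3 - <<'E'
from h import *
o=env.observe()["position"]
im,d,m=grab("side"); P=cloud(d,m)
k=(np.hypot(P[...,0]-o[0],P[...,1]-o[1])<.035)&(P[...,2]>.08)&(P[...,2]<.2)&(im.min(2)>90)
q=P[k]; print("pot z",np.percentile(q[:,2],[0,2,5,50,95,100]).round(4), len(q),"tcp",o)
# side view: mid x of pot points
low=q[q[:,2]<.18]; print("x mid",(low[:,0].min()+low[:,0].max())/2, low[:,0].min(),low[:,0].max())
for s in (-.078,-.026,.026,.078): print(s,(TUB+s*np.array([np.cos(TA),np.sin(TA)])).round(4))
E
```

```text
pot z [0.1653 0.1676 0.1696 0.1835 0.1974 0.1993] 144 tcp [ 0.43069139 -0.01037742  0.19475392]
x mid 0.43174373231312946 0.4102837194986775 0.45320374512758144
-0.078 [ 0.4687 -0.2218]
-0.026 [ 0.5202 -0.2286]
0.026 [ 0.5718 -0.2354]
0.078 [ 0.6233 -0.2422]
```

>>> servo_tool(steps=[{"tx": 0.4, "ty": -2.2, "tz": 0, "yaw": 0, "claw": 3.0}, {"tx": 0.6, "ty": -3, "tz": 0, "yaw": 0, "claw": 3.0}, {"tx": 0.6, "ty": -3, "tz": 0, "yaw": 0, "claw": 3.0}, {"tx": 0.6, "ty": -3, "tz": 0, "yaw": 0, "claw": 3.0}, {"tx": 0.6, "ty": -3, "tz": 0, "yaw": 0, "claw": 3.0}, {"tx": 0.6, "ty": -3, "tz": 0, "yaw": 0, "claw": 3.0}, {"tx": 0.4, "ty": -3, "tz": 0, "yaw": 0, "claw": 3.0}, {"tx": 0.2, "ty": -1, "tz": 0, "yaw": 0, "claw": 3.0}, {"tx": 0, "ty": 0, "tz": 0, "yaw": 0, "claw": 3.0}, {"tx": 0, "ty": 0, "tz": 0, "yaw": 0, "claw": 3.0}])

```text
time_s: 6.5
position: [0.4711, -0.2215, 0.195]
tool_rot: [[0.993, -0.121, -0.001], [-0.121, -0.993, 0.001], [-0.001, -0.001, -1.0]]
ft_force: [-0.6, 0.5, -1.2]
grip_width: 0.0434
gripper_force: 31.0
```

```bash
python3 - <<'E'
from h import *
print(env.observe()["position"])
im,d,m=grab("wrist"); P=cloud(d,m); save("pics/w2.png",im); np.savez("w2.npz",im=im,P=P,d=d)
E
```

```text
[ 0.47106511 -0.22153533  0.1949684 ]
```

View pics/w2.png

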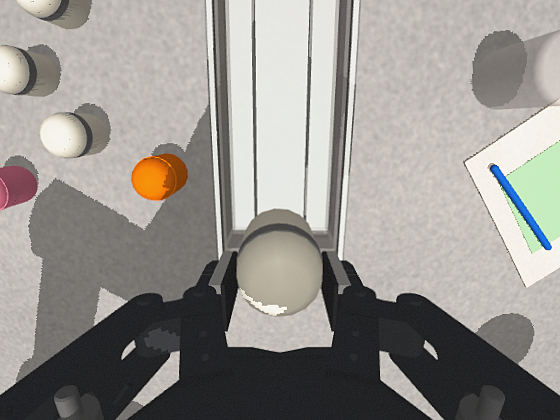

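The pot at (280,270) is centred on the rails (254 and 308) and square to the tub. I'll lower it.

>>> servo_tool(steps=[{"tx": 0, "ty": 0, "tz": -2, "yaw": 0, "claw": 3.0}, {"tx": 0, "ty": 0, "tz": -3, "yaw": 0, "claw": 3.0}, {"tx": 0, "ty": 0, "tz": -3, "yaw": 0, "claw": 3.0}, {"tx": 0, "ty": 0, "tz": -3, "yaw": 0, "claw": 3.0}, {"tx": 0, "ty": 0, "tz": -2, "yaw": 0, "claw": 3.0}, {"tx": 0, "ty": 0, "tz": -1.5, "yaw": 0, "claw": 3.0}, {"tx": 0, "ty": 0, "tz": -0.8, "yaw": 0, "claw": 3.0}, {"tx": 0, "ty": 0, "tz": -0.3, "yaw": 0, "claw": 3.0}, {"tx": 0, "ty": 0, "tz": -0.1, "yaw": 0, "claw": 3.0}, {"tx": 0, "ty": 0, "tz": 0, "yaw": 0, "claw": 3.0}, {"tx": 0, "ty": 0, "tz": 0, "yaw": 0, "claw": 3.0}])

```text
time_s: 7.65
position: [0.4717, -0.2227, 0.0392]
tool_rot: [[0.993, -0.121, 0.001], [-0.121, -0.993, -0.001], [0.001, 0.001, -1.0]]
ft_force: [-0.0, 1.0, -1.2]
grip_width: 0.0434
gripper_force: 31.0
```

>>> servo_tool(steps=[{"tx": 0, "ty": 0, "tz": -0.2, "yaw": 0, "claw": 3.0}, {"tx": 0, "ty": 0, "tz": -0.1, "yaw": 0, "claw": 3.0}, {"tx": 0, "ty": 0, "tz": 0, "yaw": 0, "claw": 3.0}])

```text
time_s: 7.95
position: [0.4714, -0.2226, 0.0355]
tool_rot: [[0.993, -0.122, -0.0], [-0.122, -0.993, 0.0], [-0.0, -0.0, -1.0]]
ft_force: [-0.6, 0.8, -1.1]
grip_width: 0.0438
gripper_force: 31.0
```

>>> servo_tool(steps=[{"tx": 0, "ty": 0, "tz": -0.1, "yaw": 0, "claw": 3.0}, {"tx": 0, "ty": 0, "tz": 0, "yaw": 0, "claw": 3.0}, {"tx": 0, "ty": 0, "tz": 0, "yaw": 0, "claw": 6.5}, {"tx": 0, "ty": 0, "tz": 0, "yaw": 0, "claw": 6.5}, {"tx": 0, "ty": 0, "tz": 0, "yaw": 0, "claw": 6.5}, {"tx": 0, "ty": 0, "tz": 0, "yaw": 0, "claw": 6.5}, {"tx": 0, "ty": 0, "tz": 1, "yaw": 0, "claw": 6.5}, {"tx": 0, "ty": 0, "tz": 2, "yaw": 0, "claw": 6.5}, {"tx": 0, "ty": 0, "tz": 3, "yaw": 0, "claw": 6.5}, {"tx": 0, "ty": 0, "tz": 4, "yaw": 0, "claw": 6.5}, {"tx": 0, "ty": 0, "tz": 4, "yaw": 0, "claw": 6.5}, {"tx": 0, "ty": 0, "tz": 3, "yaw": 0, "claw": 6.5}, {"tx": 0, "ty": 0, "tz": 0, "yaw": 0, "claw": 6.5}])

```text
time_s: 9.25
position: [0.4726, -0.2234, 0.2095]
tool_rot: [[0.993, -0.121, 0.007], [-0.121, -0.993, -0.005], [0.008, 0.005, -1.0]]
ft_force: [-0.3, 0.3, -1.6]
grip_width: 0.065
gripper_force: 0.0
```

```bash
python3 - <<'E'
from h import *
print(env.observe()["position"])
for c in("wrist","top"):
    for r in pots(c): 
        p=np.array(r[3][:2])-TUB; R=np.array([[np.cos(TA),np.sin(TA)],[-np.sin(TA),np.cos(TA)]])
        print(c,r,"tub frame",(R@p).round(3))
E
```

```text
[ 0.47262124 -0.22342292  0.20946091]
wrist ([49.0, 11.0], 986, [0.6827, -0.0271], [0.6944, -0.0233, 0.0439]) tub frame [0.12  0.226]
wrist ([18.0, 75.0], 1550, [0.6311, 0.0212], [0.6337, 0.0296, 0.0426]) tub frame [0.053 0.271]
wrist ([71.0, 138.0], 1602, [0.5624, -0.0178], [0.5629, -0.0113, 0.0419]) tub frame [-0.012  0.221]
wrist ([278.0, 196.0], 1428, [0.4748, -0.2227], [0.4715, -0.2223, 0.0454]) tub frame [-0.075 -0.   ]
top ([289.0, 187.0], 130, [0.6923, -0.0211], [0.6933, -0.0206, 0.0513]) tub frame [0.118 0.229]
top ([274.0, 204.0], 140, [0.6313, 0.0316], [0.6323, 0.0319, 0.0471]) tub frame [0.051 0.273]
top ([287.0, 224.0], 139, [0.5604, -0.01], [0.5611, -0.0097, 0.0481]) tub frame [-0.014  0.222]
top ([348.0, 252.0], 81, [0.4617, -0.2154], [0.4643, -0.2176, 0.056]) tub frame [-0.083  0.004]
```

>>> servo_tool(steps=[{"tx": 1, "ty": 2.4, "tz": 0, "yaw": 0, "claw": 7.5}, {"tx": 1.5, "ty": 3.5, "tz": 0, "yaw": 0, "claw": 7.5}, {"tx": 1.5, "ty": 3.5, "tz": 0, "yaw": 0, "claw": 7.5}, {"tx": 1.5, "ty": 3.5, "tz": 0, "yaw": 0, "claw": 7.5}, {"tx": 1.5, "ty": 3.5, "tz": 0, "yaw": 0, "claw": 7.5}, {"tx": 1.5, "ty": 3.5, "tz": -1, "yaw": 0, "claw": 7.5}, {"tx": 0.5, "ty": 1.3, "tz": -2, "yaw": 0, "claw": 7.5}, {"tx": 0, "ty": 0, "tz": -2, "yaw": 0, "claw": 7.5}, {"tx": 0, "ty": 0, "tz": -2, "yaw": 0, "claw": 7.5}, {"tx": 0, "ty": 0, "tz": 0, "yaw": 0, "claw": 7.5}, {"tx": 0, "ty": 0, "tz": 0, "yaw": 0, "claw": 7.5}])

```text
time_s: 10.45
position: [0.5612, -0.0106, 0.1343]
tool_rot: [[0.993, -0.122, -0.002], [-0.122, -0.993, 0.0], [-0.002, -0.0, -1.0]]
ft_force: [0.9, 1.3, 0.1]
grip_width: 0.0751
gripper_force: 0.0
```

>>> servo_tool(newtons=30, steps=[{"tx": 0.1, "ty": 0, "tz": -2, "yaw": 0, "claw": 7.5}, {"tx": 0, "ty": 0, "tz": -3, "yaw": 0, "claw": 7.5}, {"tx": 0, "ty": 0, "tz": -3, "yaw": 0, "claw": 7.5}, {"tx": 0, "ty": 0, "tz": -1.5, "yaw": 0, "claw": 7.5}, {"tx": 0, "ty": 0, "tz": -0.8, "yaw": 0, "claw": 7.5}, {"tx": 0, "ty": 0, "tz": 0, "yaw": 0, "claw": 7.5}, {"tx": 0, "ty": 0, "tz": 0, "yaw": 0, "claw": 3.0}, {"tx": 0, "ty": 0, "tz": 0, "yaw": 0, "claw": 3.0}, {"tx": 0, "ty": 0, "tz": 0, "yaw": 0, "claw": 3.0}, {"tx": 0, "ty": 0, "tz": 0, "yaw": 0, "claw": 3.0}, {"tx": 0, "ty": 0, "tz": 0, "yaw": 0, "claw": 3.0}, {"tx": 0, "ty": 0, "tz": 0, "yaw": 0, "claw": 3.0}])

```text
time_s: 11.65
position: [0.5631, -0.0108, 0.0332]
tool_rot: [[0.993, -0.122, 0.003], [-0.122, -0.993, -0.001], [0.003, 0.0, -1.0]]
ft_force: [-1.4, -0.3, 5.6]
grip_width: 0.0432
gripper_force: 29.6
```

>>> servo_tool(steps=[{"tx": 0, "ty": 0, "tz": 1, "yaw": 0, "claw": 3.0}, {"tx": 0, "ty": 0, "tz": 3, "yaw": 0, "claw": 3.0}, {"tx": 0, "ty": 0, "tz": 4, "yaw": 0, "claw": 3.0}, {"tx": 0, "ty": 0, "tz": 4, "yaw": 0, "claw": 3.0}, {"tx": -0.3, "ty": -1.6, "tz": 3, "yaw": 0, "claw": 3.0}, {"tx": -0.6, "ty": -3, "tz": 1.4, "yaw": 0, "claw": 3.0}, {"tx": -0.6, "ty": -3.2, "tz": 0, "yaw": 0, "claw": 3.0}, {"tx": -0.6, "ty": -3.2, "tz": 0, "yaw": 0, "claw": 3.0}, {"tx": -0.6, "ty": -3.2, "tz": 0, "yaw": 0, "claw": 3.0}, {"tx": -0.6, "ty": -3.2, "tz": 0, "yaw": 0, "claw": 3.0}, {"tx": -0.6, "ty": -3, "tz": 0, "yaw": 0, "claw": 3.0}, {"tx": -0.3, "ty": -1.4, "tz": 0, "yaw": 0, "claw": 3.0}, {"tx": 0, "ty": 0, "tz": 0, "yaw": 0, "claw": 3.0}, {"tx": 0, "ty": 0, "tz": 0, "yaw": 0, "claw": 3.0}])

```text
time_s: 13.05
position: [0.5205, -0.2278, 0.1959]
tool_rot: [[0.993, -0.121, 0.0], [-0.121, -0.993, 0.0], [0.0, -0.0, -1.0]]
ft_force: [-0.4, -0.5, -1.0]
grip_width: 0.0426
gripper_force: 30.9
```

>>> servo_tool(steps=[{"tx": 0.1, "ty": -0.1, "tz": -2, "yaw": 0, "claw": 3.0}, {"tx": 0, "ty": 0, "tz": -3, "yaw": 0, "claw": 3.0}, {"tx": 0, "ty": 0, "tz": -3, "yaw": 0, "claw": 3.0}, {"tx": 0, "ty": 0, "tz": -3, "yaw": 0, "claw": 3.0}, {"tx": 0, "ty": 0, "tz": -2, "yaw": 0, "claw": 3.0}, {"tx": 0, "ty": 0, "tz": -1.5, "yaw": 0, "claw": 3.0}, {"tx": 0, "ty": 0, "tz": -0.8, "yaw": 0, "claw": 3.0}, {"tx": 0, "ty": 0, "tz": -0.3, "yaw": 0, "claw": 3.0}, {"tx": 0, "ty": 0, "tz": 0, "yaw": 0, "claw": 3.0}, {"tx": 0, "ty": 0, "tz": 0, "yaw": 0, "claw": 3.0}])

```text
time_s: 14.05
position: [0.5219, -0.2296, 0.0404]
tool_rot: [[0.993, -0.121, 0.001], [-0.121, -0.993, -0.001], [0.001, 0.001, -1.0]]
ft_force: [1.0, 0.3, -0.6]
grip_width: 0.0428
gripper_force: 30.9
```

>>> servo_tool(steps=[{"tx": 0, "ty": 0, "tz": -0.2, "yaw": 0, "claw": 3.0}, {"tx": 0, "ty": 0, "tz": -0.1, "yaw": 0, "claw": 3.0}, {"tx": 0, "ty": 0, "tz": 0, "yaw": 0, "claw": 3.0}, {"tx": 0, "ty": 0, "tz": 0, "yaw": 0, "claw": 6.5}, {"tx": 0, "ty": 0, "tz": 0, "yaw": 0, "claw": 6.5}, {"tx": 0, "ty": 0, "tz": 0, "yaw": 0, "claw": 6.5}, {"tx": 0, "ty": 0, "tz": 0, "yaw": 0, "claw": 6.5}, {"tx": 0, "ty": 0, "tz": 1, "yaw": 0, "claw": 6.5}, {"tx": 0, "ty": 0, "tz": 2, "yaw": 0, "claw": 6.5}, {"tx": 0, "ty": 0, "tz": 3, "yaw": 0, "claw": 6.5}, {"tx": 0, "ty": 0, "tz": 4, "yaw": 0, "claw": 6.5}, {"tx": 0, "ty": 0, "tz": 4, "yaw": 0, "claw": 6.5}, {"tx": 0, "ty": 0, "tz": 2, "yaw": 0, "claw": 6.5}, {"tx": 0, "ty": 0, "tz": 0, "yaw": 0, "claw": 6.5}])

```text
time_s: 15.45
position: [0.5223, -0.2302, 0.2005]
tool_rot: [[0.993, -0.121, 0.006], [-0.121, -0.993, -0.004], [0.006, 0.003, -1.0]]
ft_force: [0.4, 0.3, 0.2]
grip_width: 0.0651
gripper_force: 0.0
```

```bash
cat > chk.py <<'E'
from h import *
print(env.observe()["position"])
R=np.array([[np.cos(TA),np.sin(TA)],[-np.sin(TA),np.cos(TA)]])
for c in("wrist","top"):
    for r in pots(c): 
        print(c,r,"tub frame",(R@(np.array(r[3][:2])-TUB)).round(3))
E
python3 chk.py
```

```text
[ 0.52233512 -0.23016998  0.20053029]
wrist ([47.0, 51.0], 1954, [0.6932, -0.0293], [0.6959, -0.0231, 0.0421]) tub frame [0.121 0.227]
wrist ([19.0, 124.0], 1561, [0.6326, 0.0213], [0.6339, 0.0298, 0.0425]) tub frame [0.053 0.271]
wrist ([279.0, 198.0], 1512, [0.5249, -0.2308], [0.5214, -0.2304, 0.0453]) tub frame [-0.025 -0.002]
wrist ([277.0, 242.0], 1388, [0.4767, -0.2229], [0.4715, -0.2222, 0.0455]) tub frame [-0.075 -0.   ]
top ([320.0, 162.0], 224, [0.7794, -0.1317], [0.7795, -0.1316, 0.0571]) tub frame [0.218 0.13 ]
top ([289.0, 187.0], 132, [0.6925, -0.021], [0.6941, -0.0214, 0.0481]) tub frame [0.119 0.228]
top ([274.0, 204.0], 136, [0.6313, 0.0315], [0.6325, 0.032, 0.05]) tub frame [0.051 0.273]
top ([351.0, 236.0], 86, [0.5152, -0.2266], [0.5179, -0.2275, 0.0551]) tub frame [-0.028  0.001]
```

>>> servo_tool(steps=[{"tx": 1, "ty": 2.5, "tz": 0, "yaw": 0, "claw": 7.5}, {"tx": 1.6, "ty": 3.7, "tz": 0, "yaw": 0, "claw": 7.5}, {"tx": 1.6, "ty": 3.7, "tz": 0, "yaw": 0, "claw": 7.5}, {"tx": 1.6, "ty": 3.7, "tz": 0, "yaw": 0, "claw": 7.5}, {"tx": 1.6, "ty": 3.7, "tz": 0, "yaw": 0, "claw": 7.5}, {"tx": 1.6, "ty": 3.7, "tz": 0, "yaw": 0, "claw": 7.5}, {"tx": 1.6, "ty": 3.7, "tz": -1, "yaw": 0, "claw": 7.5}, {"tx": 0.5, "ty": 1.3, "tz": -2, "yaw": 0, "claw": 7.5}, {"tx": 0, "ty": 0, "tz": -3, "yaw": 0, "claw": 7.5}, {"tx": 0, "ty": 0, "tz": 0, "yaw": 0, "claw": 7.5}, {"tx": 0, "ty": 0, "tz": 0, "yaw": 0, "claw": 7.5}])

```text
time_s: 16.65
position: [0.6321, 0.0302, 0.1361]
tool_rot: [[0.993, -0.122, -0.002], [-0.122, -0.993, 0.0], [-0.002, 0.0, -1.0]]
ft_force: [0.0, 0.5, 0.0]
grip_width: 0.075
gripper_force: 0.0
```

>>> servo_tool(newtons=30, steps=[{"tx": 0.1, "ty": 0.1, "tz": -2, "yaw": 0, "claw": 7.5}, {"tx": 0, "ty": 0, "tz": -3, "yaw": 0, "claw": 7.5}, {"tx": 0, "ty": 0, "tz": -3, "yaw": 0, "claw": 7.5}, {"tx": 0, "ty": 0, "tz": -1.5, "yaw": 0, "claw": 7.5}, {"tx": 0, "ty": 0, "tz": -1, "yaw": 0, "claw": 7.5}, {"tx": 0, "ty": 0, "tz": 0, "yaw": 0, "claw": 7.5}, {"tx": 0, "ty": 0, "tz": 0, "yaw": 0, "claw": 3.0}, {"tx": 0, "ty": 0, "tz": 0, "yaw": 0, "claw": 3.0}, {"tx": 0, "ty": 0, "tz": 0, "yaw": 0, "claw": 3.0}, {"tx": 0, "ty": 0, "tz": 0, "yaw": 0, "claw": 3.0}, {"tx": 0, "ty": 0, "tz": 0, "yaw": 0, "claw": 3.0}, {"tx": 0, "ty": 0, "tz": 0, "yaw": 0, "claw": 3.0}])

```text
time_s: 17.85
position: [0.6342, 0.0313, 0.0334]
tool_rot: [[0.993, -0.122, 0.003], [-0.122, -0.993, -0.0], [0.003, 0.0, -1.0]]
ft_force: [-0.5, 0.1, 5.4]
grip_width: 0.0429
gripper_force: 29.7
```

>>> servo_tool(steps=[{"tx": 0, "ty": 0, "tz": 1, "yaw": 0, "claw": 3.0}, {"tx": 0, "ty": 0, "tz": 3, "yaw": 0, "claw": 3.0}, {"tx": 0, "ty": 0, "tz": 4, "yaw": 0, "claw": 3.0}, {"tx": 0, "ty": 0, "tz": 4, "yaw": 0, "claw": 3.0}, {"tx": -0.4, "ty": -1.6, "tz": 3, "yaw": 0, "claw": 3.0}, {"tx": -0.8, "ty": -3, "tz": 1.4, "yaw": 0, "claw": 3.0}, {"tx": -0.8, "ty": -3.5, "tz": 0, "yaw": 0, "claw": 3.0}, {"tx": -0.8, "ty": -3.5, "tz": 0, "yaw": 0, "claw": 3.0}, {"tx": -0.8, "ty": -3.5, "tz": 0, "yaw": 0, "claw": 3.0}, {"tx": -0.8, "ty": -3.5, "tz": 0, "yaw": 0, "claw": 3.0}, {"tx": -0.8, "ty": -3.5, "tz": 0, "yaw": 0, "claw": 3.0}, {"tx": -0.8, "ty": -3, "tz": 0, "yaw": 0, "claw": 3.0}, {"tx": -0.3, "ty": -1.4, "tz": 0, "yaw": 0, "claw": 3.0}, {"tx": 0, "ty": 0, "tz": 0, "yaw": 0, "claw": 3.0}, {"tx": 0, "ty": 0, "tz": 0, "yaw": 0, "claw": 3.0}])

```text
time_s: 19.35
position: [0.5706, -0.2326, 0.196]
tool_rot: [[0.993, -0.121, 0.0], [-0.121, -0.993, 0.0], [0.0, -0.0, -1.0]]
ft_force: [-0.2, -0.3, -1.7]
grip_width: 0.0433
gripper_force: 31.7
```

>>> servo_tool(steps=[{"tx": 0.1, "ty": -0.1, "tz": -2, "yaw": 0, "claw": 3.0}, {"tx": 0, "ty": 0, "tz": -3, "yaw": 0, "claw": 3.0}, {"tx": 0, "ty": 0, "tz": -3, "yaw": 0, "claw": 3.0}, {"tx": 0, "ty": 0, "tz": -3, "yaw": 0, "claw": 3.0}, {"tx": 0, "ty": 0, "tz": -2, "yaw": 0, "claw": 3.0}, {"tx": 0, "ty": 0, "tz": -1.5, "yaw": 0, "claw": 3.0}, {"tx": 0, "ty": 0, "tz": -0.8, "yaw": 0, "claw": 3.0}, {"tx": 0, "ty": 0, "tz": -0.3, "yaw": 0, "claw": 3.0}, {"tx": 0, "ty": 0, "tz": 0, "yaw": 0, "claw": 3.0}, {"tx": 0, "ty": 0, "tz": 0, "yaw": 0, "claw": 3.0}])

```text
time_s: 20.35
position: [0.5719, -0.2345, 0.0405]
tool_rot: [[0.993, -0.121, 0.001], [-0.121, -0.993, -0.001], [0.001, 0.001, -1.0]]
ft_force: [-0.1, 0.4, -1.1]
grip_width: 0.0424
gripper_force: 31.7
```

>>> servo_tool(steps=[{"tx": 0, "ty": 0, "tz": -0.2, "yaw": 0, "claw": 3.0}, {"tx": 0, "ty": 0, "tz": -0.1, "yaw": 0, "claw": 3.0}, {"tx": 0, "ty": 0, "tz": 0, "yaw": 0, "claw": 3.0}, {"tx": 0, "ty": 0, "tz": 0, "yaw": 0, "claw": 6.5}, {"tx": 0, "ty": 0, "tz": 0, "yaw": 0, "claw": 6.5}, {"tx": 0, "ty": 0, "tz": 0, "yaw": 0, "claw": 6.5}, {"tx": 0, "ty": 0, "tz": 0, "yaw": 0, "claw": 6.5}, {"tx": 0, "ty": 0, "tz": 1, "yaw": 0, "claw": 6.5}, {"tx": 0, "ty": 0, "tz": 2, "yaw": 0, "claw": 6.5}, {"tx": 0, "ty": 0, "tz": 3, "yaw": 0, "claw": 6.5}, {"tx": 0, "ty": 0, "tz": 4, "yaw": 0, "claw": 6.5}, {"tx": 0, "ty": 0, "tz": 4, "yaw": 0, "claw": 6.5}, {"tx": 0, "ty": 0, "tz": 2, "yaw": 0, "claw": 6.5}, {"tx": 0, "ty": 0, "tz": 0, "yaw": 0, "claw": 6.5}])

```text
time_s: 21.75
position: [0.5724, -0.2351, 0.2008]
tool_rot: [[0.993, -0.121, 0.006], [-0.121, -0.993, -0.004], [0.007, 0.003, -1.0]]
ft_force: [-0.5, 0.5, -0.5]
grip_width: 0.0651
gripper_force: 0.0
```

```bash
python3 chk.py
```

```text
[ 0.57237522 -0.23513919  0.2008292 ]
wrist ([143.0, 11.0], 1330, [0.7632, -0.1334], [0.7712, -0.1331, 0.0358]) tub frame [0.21  0.127]
wrist ([56.0, 104.0], 1788, [0.6947, -0.0295], [0.6961, -0.023, 0.0419]) tub frame [0.122 0.227]
wrist ([279.0, 197.0], 1512, [0.5752, -0.2359], [0.5718, -0.2355, 0.0454]) tub frame [ 0.026 -0.   ]
top ([289.0, 187.0], 134, [0.6925, -0.0216], [0.6938, -0.0216, 0.05]) tub frame [0.119 0.228]
top ([353.0, 219.0], 85, [0.5724, -0.2352], [0.5701, -0.2343, 0.0541]) tub frame [0.024 0.001]
```

>>> servo_tool(steps=[{"tx": 1.2, "ty": 2, "tz": 0, "yaw": 0, "claw": 7.5}, {"tx": 2.1, "ty": 3.6, "tz": 0, "yaw": 0, "claw": 7.5}, {"tx": 2.1, "ty": 3.6, "tz": 0, "yaw": 0, "claw": 7.5}, {"tx": 2.1, "ty": 3.6, "tz": 0, "yaw": 0, "claw": 7.5}, {"tx": 2.1, "ty": 3.6, "tz": 0, "yaw": 0, "claw": 7.5}, {"tx": 2.1, "ty": 3.6, "tz": -1, "yaw": 0, "claw": 7.5}, {"tx": 0.6, "ty": 1.2, "tz": -2, "yaw": 0, "claw": 7.5}, {"tx": 0, "ty": 0, "tz": -3, "yaw": 0, "claw": 7.5}, {"tx": 0, "ty": 0, "tz": 0, "yaw": 0, "claw": 7.5}, {"tx": 0, "ty": 0, "tz": 0, "yaw": 0, "claw": 7.5}])

```text
time_s: 22.85
position: [0.6941, -0.0228, 0.1361]
tool_rot: [[0.993, -0.122, -0.002], [-0.122, -0.993, 0.0], [-0.002, -0.0, -1.0]]
ft_force: [-0.1, 0.0, 1.1]
grip_width: 0.0751
gripper_force: 0.0
```

>>> servo_tool(newtons=30, steps=[{"tx": 0, "ty": 0.1, "tz": -2, "yaw": 0, "claw": 7.5}, {"tx": 0, "ty": 0, "tz": -3, "yaw": 0, "claw": 7.5}, {"tx": 0, "ty": 0, "tz": -3, "yaw": 0, "claw": 7.5}, {"tx": 0, "ty": 0, "tz": -1.5, "yaw": 0, "claw": 7.5}, {"tx": 0, "ty": 0, "tz": -1, "yaw": 0, "claw": 7.5}, {"tx": 0, "ty": 0, "tz": 0, "yaw": 0, "claw": 7.5}, {"tx": 0, "ty": 0, "tz": 0, "yaw": 0, "claw": 3.0}, {"tx": 0, "ty": 0, "tz": 0, "yaw": 0, "claw": 3.0}, {"tx": 0, "ty": 0, "tz": 0, "yaw": 0, "claw": 3.0}, {"tx": 0, "ty": 0, "tz": 0, "yaw": 0, "claw": 3.0}, {"tx": 0, "ty": 0, "tz": 0, "yaw": 0, "claw": 3.0}, {"tx": 0, "ty": 0, "tz": 0, "yaw": 0, "claw": 3.0}])

```text
time_s: 24.05
position: [0.6951, -0.0218, 0.0336]
tool_rot: [[0.993, -0.122, 0.003], [-0.122, -0.993, -0.001], [0.003, 0.0, -1.0]]
ft_force: [-1.1, -0.6, 5.1]
grip_width: 0.0428
gripper_force: 30.0
```

>>> servo_tool(steps=[{"tx": 0, "ty": 0, "tz": 1, "yaw": 0, "claw": 3.0}, {"tx": 0, "ty": 0, "tz": 3, "yaw": 0, "claw": 3.0}, {"tx": 0, "ty": 0, "tz": 4, "yaw": 0, "claw": 3.0}, {"tx": 0, "ty": 0, "tz": 4, "yaw": 0, "claw": 3.0}, {"tx": -0.5, "ty": -1.6, "tz": 3, "yaw": 0, "claw": 3.0}, {"tx": -1, "ty": -3, "tz": 1.4, "yaw": 0, "claw": 3.0}, {"tx": -1.1, "ty": -3.2, "tz": 0, "yaw": 0, "claw": 3.0}, {"tx": -1.1, "ty": -3.2, "tz": 0, "yaw": 0, "claw": 3.0}, {"tx": -1.1, "ty": -3.2, "tz": 0, "yaw": 0, "claw": 3.0}, {"tx": -1.1, "ty": -3.2, "tz": 0, "yaw": 0, "claw": 3.0}, {"tx": -1, "ty": -3.2, "tz": 0, "yaw": 0, "claw": 3.0}, {"tx": -0.5, "ty": -1.4, "tz": 0, "yaw": 0, "claw": 3.0}, {"tx": 0, "ty": 0, "tz": 0, "yaw": 0, "claw": 3.0}, {"tx": 0, "ty": 0, "tz": 0, "yaw": 0, "claw": 3.0}])

```text
time_s: 25.45
position: [0.6206, -0.2407, 0.1959]
tool_rot: [[0.993, -0.121, 0.0], [-0.121, -0.993, 0.0], [0.0, -0.0, -1.0]]
ft_force: [0.6, -0.5, -1.2]
grip_width: 0.0431
gripper_force: 30.8
```

>>> servo_tool(steps=[{"tx": 0.1, "ty": 0, "tz": -2, "yaw": 0, "claw": 3.0}, {"tx": 0, "ty": 0, "tz": -3, "yaw": 0, "claw": 3.0}, {"tx": 0, "ty": 0, "tz": -3, "yaw": 0, "claw": 3.0}, {"tx": 0, "ty": 0, "tz": -3, "yaw": 0, "claw": 3.0}, {"tx": 0, "ty": 0, "tz": -2, "yaw": 0, "claw": 3.0}, {"tx": 0, "ty": 0, "tz": -1.5, "yaw": 0, "claw": 3.0}, {"tx": 0, "ty": 0, "tz": -0.8, "yaw": 0, "claw": 3.0}, {"tx": 0, "ty": 0, "tz": -0.3, "yaw": 0, "claw": 3.0}, {"tx": 0, "ty": 0, "tz": 0, "yaw": 0, "claw": 3.0}, {"tx": 0, "ty": 0, "tz": 0, "yaw": 0, "claw": 3.0}])

```text
time_s: 26.45
position: [0.6219, -0.2415, 0.0406]
tool_rot: [[0.993, -0.121, 0.001], [-0.121, -0.993, -0.001], [0.001, 0.001, -1.0]]
ft_force: [-0.2, 0.3, -1.7]
grip_width: 0.0426
gripper_force: 30.8
```

Next I release and retreat toward the lid (a later view will check the pots). I'll rise high, and the wrist picture there shows all four pots.

>>> servo_tool(steps=[{"tx": 0, "ty": 0, "tz": -0.2, "yaw": 0, "claw": 3.0}, {"tx": 0, "ty": 0, "tz": -0.1, "yaw": 0, "claw": 3.0}, {"tx": 0, "ty": 0, "tz": 0, "yaw": 0, "claw": 3.0}, {"tx": 0, "ty": 0, "tz": 0, "yaw": 0, "claw": 6.5}, {"tx": 0, "ty": 0, "tz": 0, "yaw": 0, "claw": 6.5}, {"tx": 0, "ty": 0, "tz": 0, "yaw": 0, "claw": 6.5}, {"tx": 0, "ty": 0, "tz": 0, "yaw": 0, "claw": 6.5}, {"tx": 0, "ty": 0, "tz": 1, "yaw": 0, "claw": 6.5}, {"tx": 0, "ty": 0, "tz": 2, "yaw": 0, "claw": 6.5}, {"tx": 0, "ty": 0, "tz": 3, "yaw": 0, "claw": 6.5}, {"tx": 0, "ty": 0, "tz": 4, "yaw": 0, "claw": 6.5}, {"tx": 0, "ty": 0, "tz": 4, "yaw": 0, "claw": 6.5}, {"tx": -2, "ty": 0.2, "tz": 4, "yaw": 0, "claw": 6.5}, {"tx": -4, "ty": 0.5, "tz": 4, "yaw": 0, "claw": 6.5}, {"tx": -4, "ty": 0.5, "tz": 4, "yaw": 0, "claw": 6.5}, {"tx": -4, "ty": 0.5, "tz": 2, "yaw": 0, "claw": 6.5}, {"tx": -2, "ty": 0.2, "tz": 0, "yaw": 0, "claw": 6.5}, {"tx": 0, "ty": 0, "tz": 0, "yaw": 0, "claw": 6.5}])

```text
time_s: 28.25
position: [0.4692, -0.2234, 0.3093]
tool_rot: [[0.992, -0.123, 0.002], [-0.123, -0.992, -0.002], [0.003, 0.002, -1.0]]
ft_force: [-0.8, 0.3, -0.2]
grip_width: 0.0647
gripper_force: 0.0
```

```bash
cat > tub.py <<'E'
from h import *
im,d,m=grab("wrist"); P=cloud(d,m); save("pics/w3.png",im)
print(env.observe()["position"])
ok=(d>0)
k=ok&(P[...,2]>.086)&(P[...,2]<.097)&(np.abs(P[...,0]-.546)<.16)&(np.abs(P[...,1]+.232)<.09)
q=P[k][:,:2].astype(np.float32)*1000; print("rim",len(q),cv2.minAreaRect(q))
E
python3 chk.py; python3 tub.py
```

```text
[ 0.46921478 -0.22343101  0.30931053]
wrist ([278.0, 61.0], 1099, [0.6201, -0.2414], [0.6226, -0.2416, 0.0457]) tub frame [0.077 0.   ]
wrist ([278.0, 103.0], 1000, [0.5703, -0.235], [0.571, -0.2353, 0.0458]) tub frame [ 0.025 -0.   ]
wrist ([279.0, 142.0], 942, [0.5213, -0.2305], [0.5205, -0.2304, 0.0454]) tub frame [-0.025 -0.002]
wrist ([278.0, 177.0], 860, [0.4741, -0.2228], [0.4716, -0.2224, 0.0453]) tub frame [-0.075 -0.   ]
top ([353.0, 205.0], 142, [0.6203, -0.239], [0.6212, -0.2391, 0.053]) tub frame [0.075 0.003]
top ([350.0, 250.0], 116, [0.4659, -0.2208], [0.4672, -0.2213, 0.0553]) tub frame [-0.08  0.  ]
[ 0.4714063  -0.2238694   0.30707699]
rim 3498 ((547.43408203125, -232.61209106445312), (122.28422546386719, 260.8885192871094), 82.50568389892578)
```

View pics/w3.png

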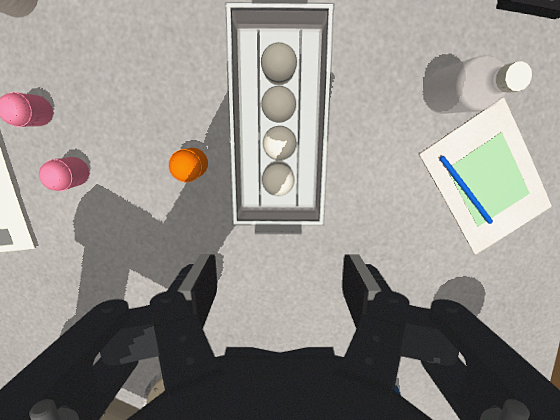

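All four white pots stand in a row between the rails, at (278,61), (278,103), (279,142) and (278,177). Now the lid.

>>> servo_tool(steps=[{"tx": -0.1, "ty": 2.5, "tz": 0, "yaw": 0.5, "claw": 6.5}, {"tx": -0.2, "ty": 4, "tz": 0, "yaw": 0.5, "claw": 6.5}, {"tx": -0.2, "ty": 4, "tz": 0, "yaw": 0.5, "claw": 6.5}, {"tx": -0.2, "ty": 4, "tz": 0, "yaw": 0.5, "claw": 6.5}, {"tx": -0.2, "ty": 4, "tz": 0, "yaw": 0.5, "claw": 6.5}, {"tx": -0.2, "ty": 4, "tz": 0, "yaw": 0.5, "claw": 6.5}, {"tx": -0.2, "ty": 4, "tz": 0, "yaw": 0.5, "claw": 6.5}, {"tx": -0.2, "ty": 4, "tz": 0, "yaw": 0.5, "claw": 6.5}, {"tx": -0.2, "ty": 4, "tz": 0, "yaw": 0.5, "claw": 6.5}, {"tx": -0.2, "ty": 4, "tz": 0, "yaw": 0.5, "claw": 6.5}, {"tx": -0.2, "ty": 4, "tz": 0, "yaw": 0.5, "claw": 6.5}, {"tx": -0.2, "ty": 4, "tz": 0, "yaw": 0.5, "claw": 6.5}, {"tx": 0, "ty": 3, "tz": 0, "yaw": 0.5, "claw": 6.5}, {"tx": 0, "ty": 0, "tz": 0, "yaw": 0.5, "claw": 6.5}, {"tx": 0, "ty": 0, "tz": 0, "yaw": 0, "claw": 6.5}, {"tx": 0, "ty": 0, "tz": 0, "yaw": 0, "claw": 6.5}])

```text
time_s: 30.0
position: [0.4483, 0.2708, 0.3067]
tool_rot: [[1.0, -0.0, -0.001], [-0.0, -1.0, -0.0], [-0.001, 0.0, -1.0]]
ft_force: [-0.8, 0.1, -0.1]
grip_width: 0.0649
gripper_force: 0.0
```

```bash
python3 - <<'E'
from h import *
o=env.observe(); print(o["position"],o["tool_rot"][:,1])
im,d,m=grab("wrist"); P=cloud(d,m); save("pics/w4.png",im)
near=(d>0)&(np.abs(P[...,0]-.53)<.2)&(np.abs(P[...,1]-.273)<.15)
def rect(k,n):
    k=cv2.morphologyEx(k.astype(np.uint8),cv2.MORPH_OPEN,np.ones((3,3)))
    N,l,s,c=cv2.connectedComponentsWithStats(k); i=1+np.argmax(s[1:,4]); q=P[l==i]
    print(n,len(q),cv2.minAreaRect(q[:,:2].astype(np.float32)*1000),q[:,2].mean())
rect(near&(P[...,2]>.006)&(P[...,2]<.06)&(im.min(2)>60),"lid")
rect(near&(P[...,2]>.038)&(P[...,2]<.052),"ridge")
E
```

```text
[0.44834505 0.27081254 0.30670269] [-4.03235690e-04 -9.99999832e-01  4.16109913e-04]
lid 15593 ((531.617431640625, 271.8420715332031), (125.2915267944336, 261.61151123046875), 89.6321792602539) 0.01183526162968956
ridge 898 ((530.5343627929688, 271.54595947265625), (17.572866439819336, 87.84578704833984), 89.6105728149414) 0.043616873888806605
```

View pics/w4.png

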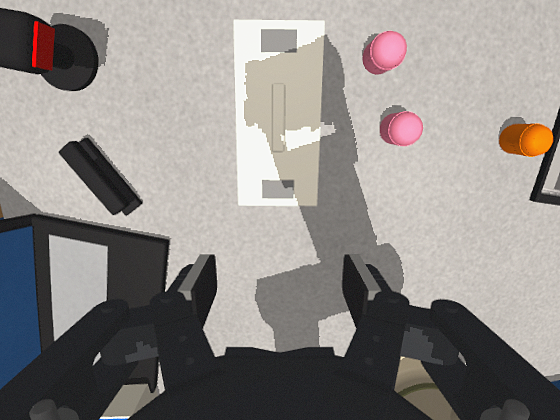

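The lid lies squarely along x, with its ridge at (278,118). I'll grip the ridge.

>>> servo_tool(newtons=60, steps=[{"tx": 1.3, "ty": 0.1, "tz": -2, "yaw": 0, "claw": 5}, {"tx": 2, "ty": 0, "tz": -3, "yaw": 0, "claw": 5}, {"tx": 2, "ty": 0, "tz": -3, "yaw": 0, "claw": 5}, {"tx": 2, "ty": 0, "tz": -3, "yaw": 0, "claw": 5}, {"tx": 1, "ty": 0, "tz": -3, "yaw": -0.4, "claw": 5}, {"tx": 0, "ty": 0, "tz": -3, "yaw": 0, "claw": 5}, {"tx": 0, "ty": 0, "tz": -3, "yaw": 0, "claw": 5}, {"tx": 0, "ty": 0, "tz": -3, "yaw": 0, "claw": 5}, {"tx": 0, "ty": 0, "tz": -2, "yaw": 0, "claw": 5}, {"tx": 0, "ty": 0, "tz": -1, "yaw": 0, "claw": 5}, {"tx": 0, "ty": 0, "tz": -1, "yaw": 0, "claw": 5}, {"tx": 0, "ty": 0, "tz": 0, "yaw": 0, "claw": 5}, {"tx": 0, "ty": 0, "tz": 0, "yaw": 0, "claw": 5}])

```text
time_s: 31.35
position: [0.5315, 0.2722, 0.0378]
tool_rot: [[1.0, -0.007, 0.001], [-0.007, -1.0, 0.0], [0.001, -0.0, -1.0]]
ft_force: [-0.2, 1.4, 0.7]
grip_width: 0.0498
gripper_force: 0.0
```

>>> servo_tool(newtons=60, steps=[{"tx": 0, "ty": 0, "tz": -0.3, "yaw": 0, "claw": 5}, {"tx": 0, "ty": 0, "tz": 0, "yaw": 0, "claw": 1}, {"tx": 0, "ty": 0, "tz": 0, "yaw": 0, "claw": 1}, {"tx": 0, "ty": 0, "tz": 0, "yaw": 0, "claw": 1}, {"tx": 0, "ty": 0, "tz": 0, "yaw": 0, "claw": 1}, {"tx": 0, "ty": 0, "tz": 0, "yaw": 0, "claw": 1}, {"tx": 0, "ty": 0, "tz": 0, "yaw": 0, "claw": 1}, {"tx": 0, "ty": 0, "tz": 0, "yaw": 0, "claw": 1}])

```text
time_s: 32.15
position: [0.531, 0.2722, 0.0341]
tool_rot: [[1.0, -0.007, 0.0], [-0.007, -1.0, 0.0], [0.0, -0.0, -1.0]]
ft_force: [-0.0, 0.1, 0.5]
grip_width: 0.0103
gripper_force: 0.0
```

The fingers closed on nothing, so the lid may have been knocked. I'll look.

```bash
python3 - <<'E'
from h import *
im,d,m=grab("side"); P=cloud(d,m); save("pics/s2.png",cv2.resize(im[90:250,180:380],(750,600)))
im,d,m=grab("top"); P=cloud(d,m)
near=(d>0)&(np.abs(P[...,0]-.53)<.2)&(np.abs(P[...,1]-.29)<.14)
k=near&(P[...,2]>.005)&(P[...,2]<.015)&(im.min(2)>150); q=P[k][:,:2].astype(np.float32)*1000
print(len(q),cv2.minAreaRect(q))
E
```

```text
586 ((529.62841796875, 290.8614501953125), (278.9136657714844, 399.5309143066406), 89.74664306640625)
```

View pics/s2.png

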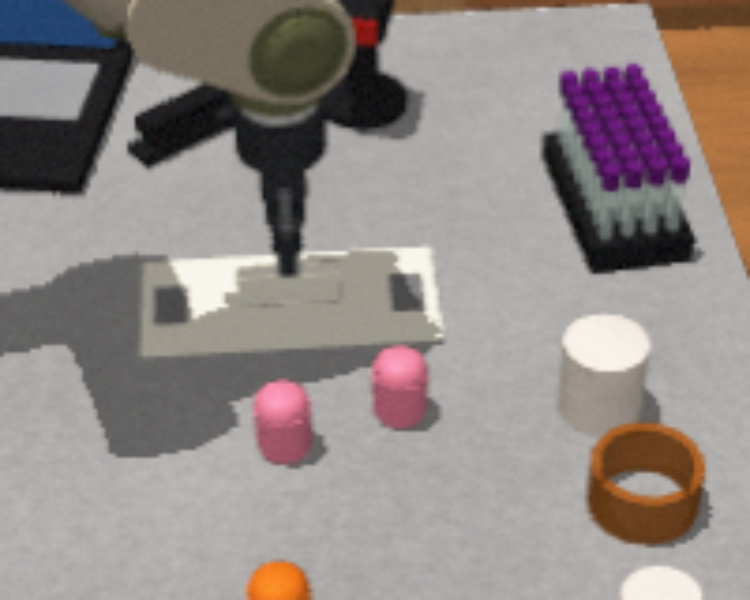

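The lid has slid toward −y and slightly in x, and the fingers closed beside the ridge. I'll raise and measure again.

>>> servo_tool(steps=[{"tx": 0, "ty": 0, "tz": 1, "yaw": 0, "claw": 1}, {"tx": 0, "ty": 0, "tz": 3, "yaw": 0, "claw": 1}, {"tx": -1, "ty": 0, "tz": 4, "yaw": 0, "claw": 5}, {"tx": -2, "ty": 0, "tz": 4, "yaw": 0, "claw": 5}, {"tx": -2, "ty": 0, "tz": 4, "yaw": 0, "claw": 5}, {"tx": -2, "ty": 0, "tz": 4, "yaw": 0, "claw": 5}, {"tx": -1, "ty": 0, "tz": 4, "yaw": 0, "claw": 5}, {"tx": 0, "ty": 0, "tz": 2, "yaw": 0, "claw": 5}, {"tx": 0, "ty": 0, "tz": 0, "yaw": 0, "claw": 5}, {"tx": 0, "ty": 0, "tz": 0, "yaw": 0, "claw": 5}])

```text
time_s: 33.25
position: [0.4507, 0.2721, 0.294]
tool_rot: [[1.0, -0.007, 0.0], [-0.007, -1.0, 0.0], [0.0, -0.0, -1.0]]
ft_force: [-1.0, 0.3, -1.0]
grip_width: 0.0501
gripper_force: 0.0
```

```bash
cat > lid.py <<'E'
from h import *
o=env.observe(); print(o["position"],o["tool_rot"][:,1])
im,d,m=grab("wrist"); P=cloud(d,m); save("pics/w5.png",im)
near=(d>0)&(np.abs(P[...,0]-.53)<.2)&(np.abs(P[...,1]-.25)<.16)
def rect(k,n):
    k=cv2.morphologyEx(k.astype(np.uint8),cv2.MORPH_OPEN,np.ones((3,3)))
    N,l,s,c=cv2.connectedComponentsWithStats(k); i=1+np.argmax(s[1:,4]); q=P[l==i]
    print(n,len(q),cv2.minAreaRect(q[:,:2].astype(np.float32)*1000),q[:,2].mean())
rect(near&(P[...,2]>.006)&(P[...,2]<.06)&(im.min(2)>60),"lid")
rect(near&(P[...,2]>.038)&(P[...,2]<.052)&(im.max(2).astype(int)-im.min(2)<50),"ridge")
E
python3 lid.py
```

```text
[0.45070606 0.27210906 0.29399845] [-6.68534561e-03 -9.99977652e-01 -2.91050303e-05]
lid 16468 ((531.2745361328125, 272.21356201171875), (124.90093231201172, 261.75994873046875), 89.54418182373047) 0.011827347452910779
ridge 940 ((530.7779541015625, 272.3118591308594), (17.111522674560547, 89.54090118408203), 89.85839080810547) 0.04360259230973915
```

```bash
python3 - <<'E'
from h import *
o=env.observe()["position"]; print(env.tcp_to_tips,o)
for c in("side",):
    im,d,m=grab(c); P=cloud(d,m)
    k=(d>0)&(np.hypot(P[...,0]-o[0],P[...,1]-o[1])<.06)&(P[...,2]>.15)&(P[...,2]<.36)
    q=P[k]; i=np.argsort(q[:,2])[:12]; print(len(q)); print(q[i].round(3))
E
```

```text
0.019 [0.45060789 0.27202593 0.293189  ]
100
[[0.446 0.245 0.306]
 [0.443 0.245 0.307]
 [0.452 0.243 0.307]
 [0.458 0.239 0.309]
 [0.449 0.24  0.309]
 [0.455 0.238 0.31 ]
 [0.461 0.293 0.312]
 [0.461 0.239 0.312]
 [0.447 0.239 0.313]
 [0.441 0.239 0.314]
 [0.452 0.238 0.314]
 [0.458 0.241 0.315]]
```

View pics/w5.png

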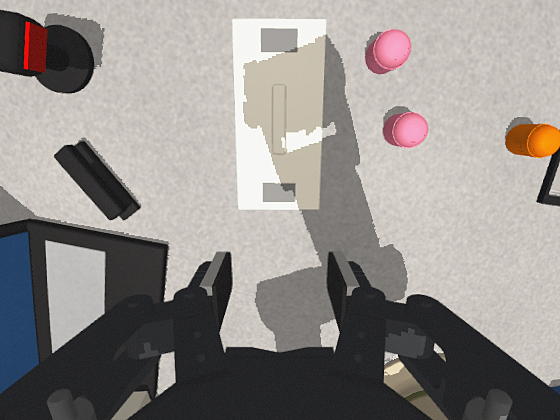

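The wrist view shows the lid hasn't moved. It sits at (279,115), the same as before, and my "knocked" reading was wrong. The side depth puts the fingertips about 12 mm above the reported TCP z, not 19 mm below it as documented. So the fingers closed above the ridge, which also explains the high grips on the pots. For the lid I'll trust the camera and go about 2.4 cm lower, checking force on the way.

>>> servo_tool(newtons=60, steps=[{"tx": 1, "ty": 0, "tz": -2, "yaw": 0, "claw": 5}, {"tx": 2, "ty": 0, "tz": -3, "yaw": 0, "claw": 5}, {"tx": 2, "ty": 0, "tz": -3, "yaw": 0, "claw": 5}, {"tx": 2, "ty": 0, "tz": -3, "yaw": 0, "claw": 5}, {"tx": 1, "ty": 0, "tz": -3, "yaw": 0, "claw": 5}, {"tx": 0, "ty": 0, "tz": -3, "yaw": 0, "claw": 5}, {"tx": 0, "ty": 0, "tz": -3, "yaw": 0, "claw": 5}, {"tx": 0, "ty": 0, "tz": -3, "yaw": 0, "claw": 5}, {"tx": 0, "ty": 0, "tz": -2, "yaw": 0, "claw": 5}, {"tx": 0, "ty": 0, "tz": -1, "yaw": 0, "claw": 5}, {"tx": 0, "ty": 0, "tz": -0.5, "yaw": 0, "claw": 5}, {"tx": 0, "ty": 0, "tz": -0.5, "yaw": 0, "claw": 5}, {"tx": 0, "ty": 0, "tz": -0.5, "yaw": 0, "claw": 5}, {"tx": 0, "ty": 0, "tz": -0.5, "yaw": 0, "claw": 5}, {"tx": 0, "ty": 0, "tz": 0, "yaw": 0, "claw": 5}])

```text
time_s: 34.85
position: [0.5308, 0.2722, 0.0137]
tool_rot: [[1.0, -0.007, -0.001], [-0.007, -1.0, -0.0], [-0.001, 0.0, -1.0]]
ft_force: [-0.1, 0.5, 0.1]
grip_width: 0.0501
gripper_force: 0.0
```

>>> servo_tool(newtons=60, steps=[{"tx": 0, "ty": 0, "tz": -0.3, "yaw": 0, "claw": 5}, {"tx": 0, "ty": 0, "tz": 0, "yaw": 0, "claw": 1}, {"tx": 0, "ty": 0, "tz": 0, "yaw": 0, "claw": 1}, {"tx": 0, "ty": 0, "tz": 0, "yaw": 0, "claw": 1}, {"tx": 0, "ty": 0, "tz": 0, "yaw": 0, "claw": 1}, {"tx": 0, "ty": 0, "tz": 0, "yaw": 0, "claw": 1}, {"tx": 0, "ty": 0, "tz": 0, "yaw": 0, "claw": 1}, {"tx": 0, "ty": 0, "tz": 0, "yaw": 0, "claw": 1}])

```text
time_s: 35.65
position: [0.5311, 0.2723, 0.0114]
tool_rot: [[1.0, -0.007, 0.001], [-0.007, -1.0, 0.0], [0.001, -0.0, -1.0]]
ft_force: [-0.9, 0.3, 6.4]
grip_width: 0.0167
gripper_force: 60.5
```

The ridge is gripped: 16.7 mm opening at 60 N. I'll lift and carry it over.

>>> servo_tool(steps=[{"tx": 0, "ty": 0, "tz": 0.5, "yaw": 0, "claw": 1}, {"tx": 0, "ty": 0, "tz": 1.5, "yaw": 0, "claw": 1}, {"tx": 0, "ty": 0, "tz": 3, "yaw": 0, "claw": 1}, {"tx": 0, "ty": 0, "tz": 4, "yaw": 0, "claw": 1}, {"tx": 0, "ty": 0, "tz": 4, "yaw": 0, "claw": 1}, {"tx": 0, "ty": 0, "tz": 3, "yaw": 0, "claw": 1}, {"tx": 0, "ty": 0, "tz": 0, "yaw": 0, "claw": 1}, {"tx": 0, "ty": 0, "tz": 0, "yaw": 0, "claw": 1}])

```text
time_s: 36.45
position: [0.5306, 0.272, 0.1704]
tool_rot: [[1.0, -0.007, -0.001], [-0.007, -1.0, -0.0], [-0.001, 0.0, -1.0]]
ft_force: [-0.1, 0.2, -2.9]
grip_width: 0.0168
gripper_force: 59.8
```

>>> servo_tool(steps=[{"tx": 0.1, "ty": -1, "tz": 0, "yaw": -0.4, "claw": 1}, {"tx": 0.1, "ty": -2, "tz": 0, "yaw": -0.4, "claw": 1}, {"tx": 0.1, "ty": -3, "tz": 0, "yaw": -0.4, "claw": 1}, {"tx": 0.1, "ty": -3.5, "tz": 0, "yaw": -0.5, "claw": 1}, {"tx": 0.1, "ty": -3.5, "tz": 0, "yaw": -0.5, "claw": 1}, {"tx": 0.1, "ty": -3.5, "tz": 0, "yaw": -0.5, "claw": 1}, {"tx": 0.1, "ty": -3.5, "tz": 0, "yaw": -0.5, "claw": 1}, {"tx": 0.1, "ty": -3.5, "tz": 0, "yaw": -0.5, "claw": 1}, {"tx": 0.1, "ty": -3.5, "tz": 0, "yaw": -0.5, "claw": 1}, {"tx": 0.1, "ty": -3.5, "tz": 0, "yaw": -0.5, "claw": 1}, {"tx": 0.1, "ty": -3.5, "tz": 0, "yaw": -0.5, "claw": 1}, {"tx": 0.1, "ty": -3.5, "tz": 0, "yaw": -0.5, "claw": 1}, {"tx": 0.1, "ty": -3.5, "tz": 0, "yaw": -0.4, "claw": 1}, {"tx": 0.1, "ty": -3.5, "tz": 0, "yaw": -0.4, "claw": 1}, {"tx": 0.1, "ty": -3, "tz": 0, "yaw": -0.4, "claw": 1}, {"tx": 0.1, "ty": -2, "tz": 0, "yaw": -0.1, "claw": 1}, {"tx": 0, "ty": -1, "tz": 0, "yaw": 0, "claw": 1}, {"tx": 0, "ty": 0, "tz": 0, "yaw": 0, "claw": 1}, {"tx": 0, "ty": 0, "tz": 0, "yaw": 0, "claw": 1}])

```text
time_s: 38.35
position: [0.5469, -0.2317, 0.1707]
tool_rot: [[0.992, -0.128, -0.001], [-0.128, -0.992, 0.001], [-0.001, -0.001, -1.0]]
ft_force: [0.8, 0.1, -2.0]
grip_width: 0.0168
gripper_force: 59.7
```

```bash
python3 - <<'E'
from h import *
o=env.observe(); print(o["position"],o["tool_rot"][:,1],o["grip_width"])
im,d,m=grab("wrist"); P=cloud(d,m); save("pics/w6.png",im)
im,d,m=grab("top"); Q=cloud(d,m)
for n,X,I in(("wrist",P,None),("top",Q,im)):
    k=(np.abs(X[...,0]-.547)<.17)&(np.abs(X[...,1]+.2325)<.11)&(X[...,2]>.15)&(X[...,2]<.19)
    q=X[k]; print(n,len(q),cv2.minAreaRect(q[:,:2].astype(np.float32)*1000),np.percentile(q[:,2],[5,50,95]).round(4))
    if len(q)>100: print("plane",np.linalg.lstsq(np.c_[q[:,:2],np.ones(len(q))],q[:,2],rcond=None)[0].round(4))
E
```

```text
[ 0.54686322 -0.23170781  0.17074883] [-1.27700646e-01 -9.91812447e-01 -7.83585620e-04] 0.016773884280541024
wrist 63376 ((569.0608520507812, -234.51141357421875), (125.2978515625, 216.55433654785156), 82.51624298095703) [0.1681 0.1692 0.1703]
plane [-0.0014  0.001   0.1703]
top 672 ((546.629150390625, -230.45579528808594), (124.62753295898438, 262.33319091796875), 82.68948364257812) [0.1628 0.1693 0.1764]
plane [0.0009 0.0093 0.171 ]
```

View pics/w6.png

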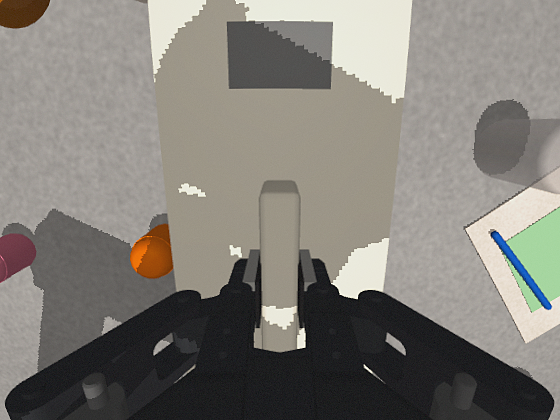

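The lid is level, at −7.4° and centred to about 1 mm; the far grey patch is at (280,55). I'll nudge −1 mm in y and lower it onto the clips.

>>> servo_tool(newtons=100, steps=[{"tx": 0, "ty": -0.1, "tz": -1, "yaw": 0, "claw": 1}, {"tx": 0, "ty": 0, "tz": -1.5, "yaw": 0, "claw": 1}, {"tx": 0, "ty": 0, "tz": -1.5, "yaw": 0, "claw": 1}, {"tx": 0, "ty": 0, "tz": -0.8, "yaw": 0, "claw": 1}, {"tx": 0, "ty": 0, "tz": -0.4, "yaw": 0, "claw": 1}, {"tx": 0, "ty": 0, "tz": 0, "yaw": 0, "claw": 1}, {"tx": 0, "ty": 0, "tz": 0, "yaw": 0, "claw": 1}])

```text
time_s: 39.15
position: [0.5472, -0.2338, 0.1196]
tool_rot: [[0.992, -0.128, 0.001], [-0.128, -0.992, -0.001], [0.001, 0.0, -1.0]]
ft_force: [0.2, 0.5, -1.9]
grip_width: 0.0159
gripper_force: 100.9
```

>>> servo_tool(steps=[{"tx": 0, "ty": 0.1, "tz": -0.3, "yaw": 0, "claw": 1}, {"tx": 0, "ty": 0, "tz": -0.3, "yaw": 0, "claw": 1}, {"tx": 0, "ty": 0, "tz": -0.2, "yaw": 0, "claw": 1}, {"tx": 0, "ty": 0, "tz": 0, "yaw": 0, "claw": 1}])

```text
time_s: 39.55
position: [0.5471, -0.2328, 0.1112]
tool_rot: [[0.992, -0.128, 0.0], [-0.128, -0.992, -0.0], [0.0, 0.0, -1.0]]
ft_force: [0.9, 0.2, -0.0]
grip_width: 0.0163
gripper_force: 101.6
```

>>> servo_tool(steps=[{"tx": 0, "ty": 0, "tz": -0.2, "yaw": 0, "claw": 1}, {"tx": 0, "ty": 0, "tz": -0.2, "yaw": 0, "claw": 1}, {"tx": 0, "ty": 0, "tz": -0.1, "yaw": 0, "claw": 1}, {"tx": 0, "ty": 0, "tz": -0.1, "yaw": 0, "claw": 1}, {"tx": 0, "ty": 0, "tz": 0, "yaw": 0, "claw": 1}])

```text
time_s: 40.05
position: [0.5476, -0.2333, 0.1062]
tool_rot: [[0.992, -0.129, 0.002], [-0.129, -0.992, -0.002], [0.003, 0.001, -1.0]]
ft_force: [-0.0, -0.1, 6.7]
grip_width: 0.0161
gripper_force: 102.4
```

>>> servo_tool(steps=[{"tx": 0, "ty": 0, "tz": -0.2, "yaw": 0, "claw": 1}, {"tx": 0, "ty": 0, "tz": -0.2, "yaw": 0, "claw": 1}, {"tx": 0, "ty": 0, "tz": 0, "yaw": 0, "claw": 1}])

```text
time_s: 40.35
position: [0.5468, -0.2329, 0.1007]
tool_rot: [[0.992, -0.129, -0.0], [-0.129, -0.992, -0.0], [-0.0, 0.0, -1.0]]
ft_force: [-0.3, -1.1, -1.9]
grip_width: 0.0161
gripper_force: 101.1
```

>>> servo_tool(steps=[{"tx": 0, "ty": 0, "tz": -0.2, "yaw": 0, "claw": 1}, {"tx": 0, "ty": 0, "tz": -0.1, "yaw": 0, "claw": 1}, {"tx": 0, "ty": 0, "tz": 0, "yaw": 0, "claw": 1}])

```text
time_s: 40.65
position: [0.5468, -0.2326, 0.0977]
tool_rot: [[0.992, -0.128, -0.001], [-0.128, -0.992, 0.0], [-0.001, -0.0, -1.0]]
ft_force: [0.2, 0.5, -1.8]
grip_width: 0.0157
gripper_force: 101.3
```

>>> servo_tool(steps=[{"tx": 0, "ty": 0, "tz": -0.1, "yaw": 0, "claw": 1}, {"tx": 0, "ty": 0, "tz": -0.1, "yaw": 0, "claw": 1}, {"tx": 0, "ty": 0, "tz": 0, "yaw": 0, "claw": 1}])

```text
time_s: 40.95
position: [0.5469, -0.2327, 0.0975]
tool_rot: [[0.992, -0.128, 0.0], [-0.128, -0.992, -0.0], [0.0, 0.0, -1.0]]
ft_force: [-4.7, 1.6, 11.1]
grip_width: 0.0155
gripper_force: 102.9
```

The lid is on the rim: 11 N at TCP 0.0975, the predicted seated height. I'll release, retreat and inspect.

>>> servo_tool(newtons=30, steps=[{"tx": 0, "ty": 0, "tz": 0, "yaw": 0, "claw": 5}, {"tx": 0, "ty": 0, "tz": 0.2, "yaw": 0, "claw": 5}, {"tx": 0, "ty": 0, "tz": 0, "yaw": 0, "claw": 5}, {"tx": 0, "ty": 0, "tz": 1, "yaw": 0, "claw": 5}, {"tx": 0, "ty": 0, "tz": 3, "yaw": 0, "claw": 5}, {"tx": 0, "ty": 0, "tz": 4, "yaw": 0, "claw": 5}, {"tx": -3, "ty": 0.4, "tz": 4, "yaw": 0, "claw": 5}, {"tx": -4, "ty": 0.5, "tz": 4, "yaw": 0, "claw": 5}, {"tx": -3, "ty": 0.4, "tz": 4, "yaw": 0, "claw": 5}, {"tx": 0, "ty": 0, "tz": 2, "yaw": 0, "claw": 5}, {"tx": 0, "ty": 0, "tz": 0, "yaw": 0, "claw": 5}, {"tx": 0, "ty": 0, "tz": 0, "yaw": 0, "claw": 5}])

```text
time_s: 42.15
position: [0.4519, -0.2203, 0.3129]
tool_rot: [[0.992, -0.129, 0.0], [-0.129, -0.992, -0.0], [0.0, 0.0, -1.0]]
ft_force: [0.0, -0.3, -1.0]
grip_width: 0.0501
gripper_force: 0.0
```

```bash
python3 - <<'E'
from h import *
o=env.observe(); print(o["position"],o["time_s"])
im,d,m=grab("wrist"); P=cloud(d,m); save("pics/w7.png",im)
k=(np.abs(P[...,0]-.547)<.17)&(np.abs(P[...,1]+.2325)<.075)&(P[...,2]>.09)&(P[...,2]<.104)&(d>0)&(im.min(2)>100)
q=P[k]; print(len(q),cv2.minAreaRect(q[:,:2].astype(np.float32)*1000),np.percentile(q[:,2],[5,50,95]).round(4))
R=np.array([[np.cos(TA),np.sin(TA)],[-np.sin(TA),np.cos(TA)]])
t=(q[:,:2]-[.547,-.2325])@R.T
for s in(-1,1):
    e=(s*t[:,0]>.09)&(np.abs(t[:,1])<.05); print("end",s,np.median(q[e,2]).round(4),e.sum())
# clip points
K=(d>0)&(P[...,2]>.1)&(P[...,2]<.12); tt=(P[...,:2]-[.547,-.2325])@R.T
for s in(-1,1):
    e=K&(s*tt[...,0]>.115)&(s*tt[...,0]<.16)&(np.abs(tt[...,1])<.04); x=s*tt[e][:,0]; print("clip",s,e.sum(),np.percentile(x,[2,50,98]).round(4) if len(x) else "")
im,d,m=grab("side"); save("pics/s3.png",cv2.resize(im[220:340,190:350],(800,600)))
E
```

```text
[ 0.4518857  -0.22032366  0.31291555] 42.15
19808 ((534.1370849609375, -231.13055419921875), (124.9957046508789, 253.51480102539062), 82.54314422607422) [0.0946 0.0959 0.0973]
end -1 0.0959 1821
end 1 0.0961 2030
clip -1 478 [0.1257 0.1307 0.1391]
clip 1 0
```

View pics/w7.png

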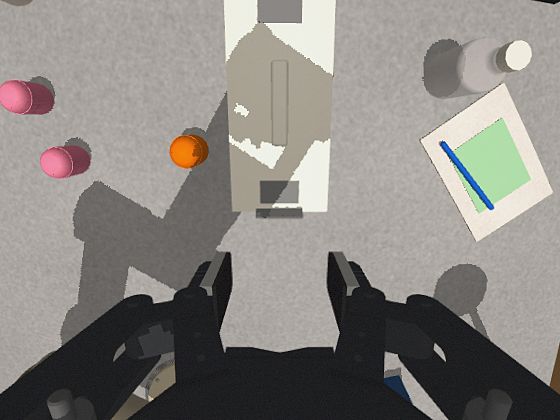

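View pics/s3.png

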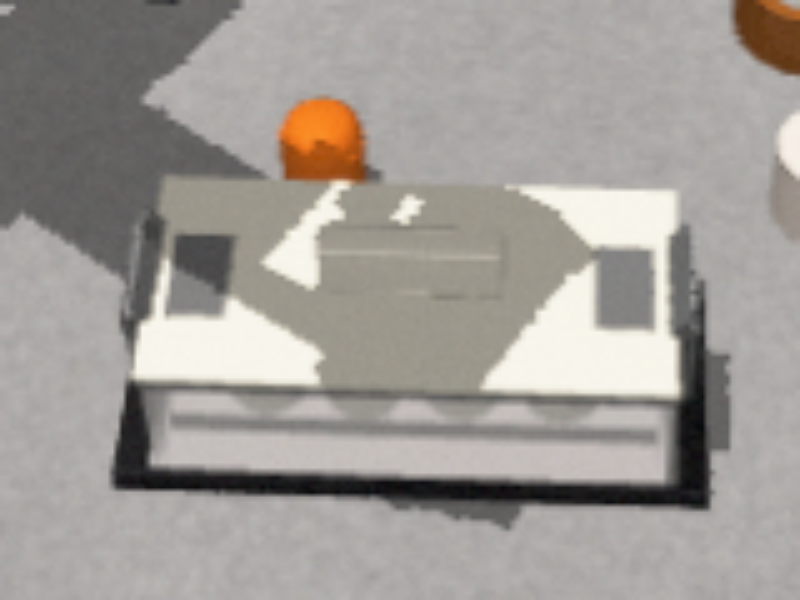

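The plate top is at 96 mm at both ends, which is fully home. Both clips lap over the plate, at (145,265) and (680,275) in the side crop, and the pots are visible upright below. I'll hand it in.

```bash
python3 -c "
from rig import env
print(env.close_job())"
```

```text
the job is handed in; nothing more can be done
None
```

I packed all four white pots upright between the rails, seated the lid fully home with both clips over it, and handed the job in at about 42 s; the hand-in returned no verdict, and my last camera check measured the plate height at both ends and the −x clip but judged the +x clip only by eye. Separately, the fingertips measured about 12 mm above the reported TCP instead of the documented 19 mm below it, so I gripped the pots higher than planned and missed the first lid grasp.

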